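# Stock the needle-box dispenser and close the carton

### The job

Put away the delivery on the blood-draw counter. Lay every long needle box on the sloped dispenser, one to a lane, flat on the slope with its length running up the slope and its lower end down against the front lip. Put every square sample pot in the carton, then close the carton: first fold both short end flaps down, then both long flaps over them, all flat, and leave the other things on the counter where they are.

Things in the scene. Friction and masses are not known exactly. Their poses are not given: they have to be found in the camera images.
- deck: Sloped top of the white dispenser on a closed base (fixed, place varies). Origin on the surface at its middle, 82 mm above the counter; x up the slope (22 degrees, rising away from the robot), y left across it, z square to it. Surface 150 mm along x, 290 mm along y; end cheeks 27 mm high. Dividers 4 mm thick, 8 mm high at y = -42.5 and +42.5 mm make three lanes, centred at y = -85, 0, +85 mm.
- lip (a point): Foot of the front lip's inner face, at the middle: deck x = -75 mm. The clear lip is 4 mm thick and 14 mm high; a box touching it has its centre at deck x = -20, z = 25 mm. Friction may hold a box anywhere on the slope. A back stop 22 mm high stands at deck x = +75 mm.
- carton: Open cardboard carton (fixed, but elsewhere at each start), 150 mm along x, 210 mm along y, 90 mm high, walls and floor 4 mm. Origin at the centre of its underside; x away from the robot, y left. All flaps are 74 mm deep and 3 mm thick.
- flap_left (a joint): Short flap 144 mm wide, on the carton's left end (y = +105 mm), hinge along x at 91 mm height. rad, 0 = folded down flat and closed, pi/2 = upright, more = leaning outward, stop at 3.6. Starts 1.95 to 2.4 (leaning outward beyond upright) and stays wherever it is left (stiff crease, under 0.5 N at its edge moves it).
- flap_right (a joint): Short flap 144 mm wide, on the carton's right end (y = -105 mm), hinge along x at 91 mm height. rad, 0 = folded down flat and closed, pi/2 = upright, more = leaning outward, stop at 3.6. Starts 1.95 to 2.4 (leaning outward beyond upright) and stays wherever it is left (stiff crease, under 0.5 N at its edge moves it).
- flap_near (a joint): Long flap 210 mm wide, on the carton's side nearest the robot (x = -75 mm), hinge along y at 95 mm height. rad, 0 = folded down flat and closed, pi/2 = upright, more = leaning outward, stop at 3.6. Starts 1.95 to 2.4 (leaning outward beyond upright) and stays wherever it is left (stiff crease, under 0.5 N at its edge moves it).
- flap_far (a joint): Long flap 210 mm wide, on the carton's far side (x = +75 mm), hinge along y at 95 mm height. rad, 0 = folded down flat and closed, pi/2 = upright, more = leaning outward, stop at 3.6. Starts 1.95 to 2.4 (leaning outward beyond upright) and stays wherever it is left (stiff crease, under 0.5 N at its edge moves it).
- flap_left_edge (a point): Middle of the free edge of flap_left.
- flap_right_edge (a point): Middle of the free edge of flap_right.
- flap_near_edge (a point): Middle of the free edge of flap_near.
- flap_far_edge (a point): Middle of the free edge of flap_far.
- box1: Closed white needle box, a plain paper bar 110 x 50 x 50 mm with a broad grey band, 140 g. Origin at its centre; x runs along its 110 mm length. All needle boxes are alike and either end and any long side may go anywhere. May be absent.
- box2: Closed white needle box, a plain paper bar 110 x 50 x 50 mm with a broad grey band, 140 g. Origin at its centre; x runs along its 110 mm length. All needle boxes are alike and either end and any long side may go anywhere. May be absent.
- box3: Closed white needle box, a plain paper bar 110 x 50 x 50 mm with a broad grey band, 140 g. Origin at its centre; x runs along its 110 mm length. All needle boxes are alike and either end and any long side may go anywhere. May be absent.
- pot1: Closed square sample pot: clear plastic body 50 x 50 mm and 58 mm high, with a round white screw cap 48 mm across, 75 mm high in all, 90 g. Origin at its centre, 37.5 mm above its foot; z points to its cap. May be absent.
- pot2: Closed square sample pot: clear plastic body 50 x 50 mm and 58 mm high, with a round white screw cap 48 mm across, 75 mm high in all, 90 g. Origin at its centre, 37.5 mm above its foot; z points to its cap. May be absent.
- gel: Bystander: hand gel bottle, 52 mm across, 130 mm high; origin under it.
- tape: Bystander: roll of tape lying flat, 60 mm across, 24 mm high; origin under it.
- needle_cup: Bystander: clear cup of green and white capped needles, 68 mm across, 100 mm high; origin under it.
- stapler: Bystander: black stapler, 130 x 32 x 50 mm, origin under it, x along it.
- kidney_dish: Bystander: steel dish 90 x 180 x 35 mm, origin under it.
- mug: Bystander: white mug, 80 mm across, 95 mm high, origin under it.
There are look-alikes about, which are no part of the job. Leave any pink or purple look-alike of the box1 alone.

How it is judged:
On the way, in this order (a step that is already met when the one before it is completed fails the run):
1. every sample pot is in the carton (x of pot1 in the frame of carton between -0.065 and 0.065 m and y of pot1 in the frame of carton between -0.095 and 0.095 m and z of pot1 in the frame of carton between 0 and 0.07 m and linear speed of each of pot1, pot2 below 0.05 m/s and x of pot2 in the frame of carton between -0.065 and 0.065 m and y of pot2 in the frame of carton between -0.095 and 0.095 m and z of pot2 in the frame of carton between 0 and 0.07 m), for 0.2 s.
2. both short flaps are folded down while both long flaps are still up (value of joint each of flap_left, flap_right below 0.15 rad and value of joint each of flap_near, flap_far above 0.8 rad), for 0.2 s.
3. both long flaps are folded down over the short ones (value of joint each of flap_left, flap_right, flap_near, flap_far below 0.15 rad), for 0.2 s.
At the end, for the whole second after the job is handed in: Every needle box present rests flat on the slope in a lane (centre 20 to 29 mm above it), within 0.15 rad of straight up the slope, lower end within 10 mm of the lip; every pot present is inside the carton; all flaps within 0.15 rad of flat (all of step 1 and all of step 3 and x of box1 in the frame of deck between -0.03 and -0.01 m and y of box1 in the frame of deck between -0.125 and 0.125 m and z of box1 in the frame of deck between 0.02 and 0.029 m and angle between the x axis of each of box1, box2, box3 and the x axis of deck, either way round below 0.15 rad and linear speed of each of box1, box2, box3 below 0.03 m/s and x of box2 in the frame of deck between -0.03 and -0.01 m and y of box2 in the frame of deck between -0.125 and 0.125 m and z of box2 in the frame of deck between 0.02 and 0.029 m and x of box3 in the frame of deck between -0.03 and -0.01 m and y of box3 in the frame of deck between -0.125 and 0.125 m and z of box3 in the frame of deck between 0.02 and 0.029 m); the robot touches nothing.
It fails at once if a bystander is moved more than 30 mm (distance of any of gel, tape, needle_cup, stapler, kidney_dish, mug from where it was at the start of the episode above 0.03 m).
Of box1, box2, box3, pot1, pot2 only 4 to 5 are there at a start; the rules pass over those that are not, and their reading is None.
At some moment in a run one of box1, box2, box3 may be knocked a few centimetres aside while the robot is not near it.
Once in a run the grip may slacken for a moment while it holds something.
It also fails if it takes over 208 s, if anything falls off the work surface, if the arm or the gripper's body presses on something with over 40 N, if the wrist force passes 120 N, or if a joint passes its speed limit or range.

### The arm

A 6-joint arm with a two-finger parallel gripper is mounted at the origin on the work surface. World frame = base frame: x ahead of the robot, y to its left, z up, the work surface at z = 0. Lengths are in m, angles in rad, forces in N, time in s.
With the tool pointing down it reaches from about 0.35 to 0.85 m from the base axis. Payload 8.1 kg.
Tool frame: the origin (TCP) lies midway between the tips of the shut fingers; the grasp point (between the pads) lies 19 mm behind it; z points along the fingers, y is the direction in which the jaws open and shut (so a half turn about z gives the same grasp; the last joint's range is limited). The gripper opens to 93 mm and grips with 3 to 60 N. Pads are 15 mm wide; open, the fingers measure 128 mm over their backs; the gripper's body (75 mm by 188 mm) begins 65 mm behind the grasp point.
Start: joints at [-1.217, 0.13, 1.488, -0, 1.523, -0.085], TCP at [0.255, -0.543, 0.219] pointing down, gripper open.
Joint ranges: [-2.96, 2.96], [-0.89, 2.26], [0.02, 2.5], [-1.34, 4.48], [0, 2.73], [-2.66, 2.66]. Speed limits (rad/s): [2.39, 2.39, 2.79, 3.14, 3.14, 3.14].

### API

Orientations are given as a rotation vector (axis times angle).
In Python, from plant import robot gives the robot as it stands. The module is installed in compiled form; this text tells all that it offers.
- The arm moves only by the shell command python3 -m pendant 'ROWS' [FORCE]. ROWS is JSON, a list of rows, each an object with "translation": the shift along the tool's x, y, z in mm, a list of three; "twist": the turn, a rotation vector about the tool's x, y, z in rad, a list of three; "grip": the opening, from -1 (shut) to 1 (fully open). A call has exactly 10 rows; each row shifts and turns the pose as measured when the row begins, along the tool's axes as they then stand; what a row does not reach is not made up. A row lasts 1/10 s, in which the tool goes at most 50 mm and 8.59 degrees, less where a joint would pass 70% of its speed; a pose out of reach is approached as far as the arm can. A call is refused whole if a number of a shift passes 50 or a number of a turn 0.15, either way. A call with a gripper value outside its range is refused whole. The fingers move at their own pace and stop on an object; FORCE is the grip in N (left out, the last holds). Time passes only in rows, so rows that do not move let the fingers close, or fill a call up. It gives the time, the measured TCP pose, the force and the opening at its end, in the units of the state.
- robot.read_state(): the state, without advancing time (a new reading comes with each control period).
- robot.read_camera(name): name is "side" or "top"; returns (picture, depth): 384x512x3 uint8, red, green, blue; 384x512 float32, m along the optical axis (not along the pixel's ray), 0 where there is no reading.
- robot.camera_info(name): a dict with "vertical_fov" (degrees; the focal length in pixels is half the picture's height over the tangent of half this angle, whatever the lens; pixels are square), "cx", "cy" (the principal point, pixels), "cam_to_world" (4x4, takes a point from camera to world coordinates). Camera axes: x right, y up, looking along -z (the intrinsics and any distortion apply to the point x, -y, -z); pixel columns grow to the right and rows downward; lengths in m; the calibration is good to about 2 mm. A picture is of the moment at which its call begins. camera_info takes no time and is no camera call.
- robot.close_job(): hands the job in, once; it reports no verdict.
The state is a dict: "t": time; "q": joint angles; "dq": joint speeds; "joint_torque": joint torques, N m; "tool_pos": TCP position; "orientation": TCP orientation; "force": force on the tool from outside, world axes, zero at the start; "wrist_torque": the same for the moment, N m; "opening": finger opening in m.
Only numpy, scipy, OpenCV 4.12 (cv2) and the standard library are available. Lean on these libraries where they do the work, as an engineer would, in place of code of your own. Each camera call takes 0.05 s, during which the arm holds its last target. There are 200 camera calls.

## Working session

There is one attempt and no reset: what is moved stays moved. The work goes in short steps, Python scripts to look and compute and a shell command to move; the robot and the scene stay as the last step left them, time stands still between calls to the robot, and variables do not carry over. Pictures are saved under pics/ and viewed, about 12 in all and at most 16, crops included, and the job is handed in when it is done.

```bash
mkdir -p pics; ls
cat > h.py <<'E'
import numpy as np, cv2
from plant import robot
from scipy.spatial.transform import Rotation as R
def snap(name):
    p,d=robot.read_camera(name); i=robot.camera_info(name)
    f=192/np.tan(np.radians(i["vertical_fov"])/2)
    T=np.array(i["cam_to_world"])
    v,u=np.mgrid[0:384,0:512]
    P=np.stack([(u-i["cx"])/f*d,-(v-i["cy"])/f*d,-d],-1)
    W=P@T[:3,:3].T+T[:3,3]; W[d==0]=np.nan
    return p,d,W,i
def save(n,p,s=None):
    cv2.imwrite("pics/"+n,cv2.resize(p[...,::-1],None,fx=1.5,fy=1.5,interpolation=cv2.INTER_CUBIC) if s is None else cv2.resize(p[...,::-1],None,fx=s,fy=s,interpolation=cv2.INTER_CUBIC))
E
python3 - <<'E'
from h import *
print(robot.read_state())
for n in("top","side"):
    p,d,W,i=snap(n);save(n+"0.png",p);print(i);np.savez("s0_%s.npz"%n,p=p,W=W)
E
```

```text
pics
{'t': 0.0, 'q': array([-1.21736658e+00,  1.31159774e-01,  1.48926443e+00,  1.71061811e-05,
        1.52300620e+00, -8.54300379e-02]), 'dq': array([-0.00033404, -0.00072298, -0.00053554, -0.00050027, -0.00133582,
        0.00147282]), 'joint_torque': array([-4.28035506e-03, -5.59852803e+01, -4.91765499e+01,  7.62310275e-02,
        3.56743333e-02, -1.51462477e-04]), 'tool_pos': array([ 0.25475724, -0.54260327,  0.21759644]), 'orientation': array([-3.06448305e+00, -6.83442373e-01,  3.58858181e-04]), 'force': array([ 0.89948201, -0.45158113,  0.66831782]), 'wrist_torque': array([ 0.02566107, -0.03800919, -0.06758815]), 'opening': 0.09297804260532344}
{'vertical_fov': 42.70598237025616, 'cx': 252.94117025662834, 'cy': 200.23043557802288, 'cam_to_world': array([[ 0.01329428,  0.99442785, -0.10457779,  0.32592962],
       [-0.99989918,  0.01374314,  0.00357263,  0.06279526],
       [ 0.00498995,  0.10451975,  0.99451029,  1.74526515],
       [ 0.        ,  0.        ,  0.        ,  1.        ]])}
{'vertical_fov': 50.187681388121405, 'cx': 256.88913371333433, 'cy': 190.48279180244066, 'cam_to_world': array([[-0.97533897,  0.1393362 , -0.17117044,  0.30294347],
       [-0.22024321, -0.563892  ,  0.79593891,  1.01869885],
       [ 0.01438146,  0.81400936,  0.58067369,  0.79823109],
       [ 0.        ,  0.        ,  0.        ,  1.        ]])}
```

View pics/top0.png

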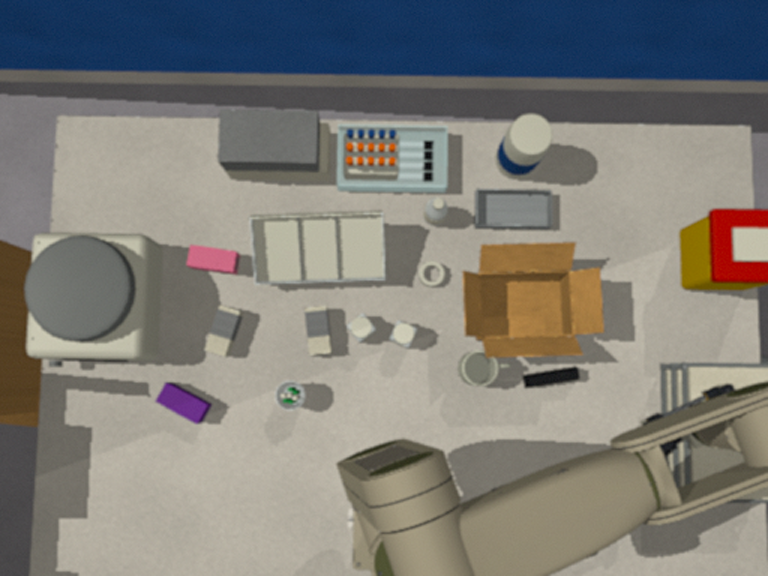

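View pics/side0.png

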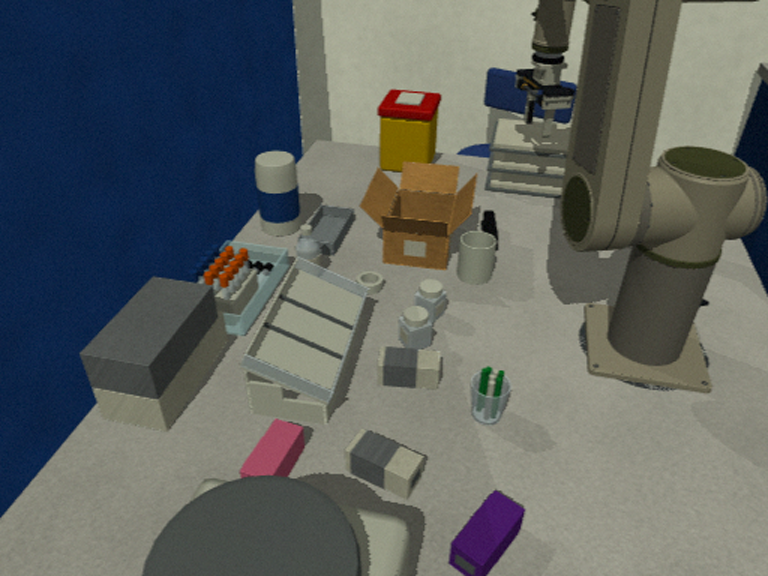

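```bash
cat > m.py <<'E'
from h import *
def rect(W,m,z0,z1,label=""):
    # connected components of height band; report min-area rects
    b=((W[...,2]>z0)&(W[...,2]<z1)&m).astype(np.uint8)
    n,l,s,c=cv2.connectedComponentsWithStats(b)
    for k in range(1,n):
        if s[k,4]<40: continue
        q=W[l==k]; r=cv2.minAreaRect((q[:,:2]*1000).astype(np.float32))
        print(label,"px",c[k].round(),"n",s[k,4],"xyz",np.nanmedian(q,0).round(4),"rect c",np.round(r[0],1),"sz",np.round(r[1],1),"ang",round(r[2],1))
E
python3 - <<'E'
from m import *
for n in("top","side"):
    a=np.load("s0_%s.npz"%n);p,W=a["p"],a["W"]
    m=(W[...,0]>0.1)&(W[...,0]<0.75)&(W[...,1]<0.75)&(W[...,1]>-0.4)
    print(n,"table z",np.nanmedian(W[...,2][m&(abs(W[...,2])<.02)]))
    rect(W,m,.04,.058,n+" box")
    rect(W,m,.067,.085,n+" cap")
    if n=="top":
        for (u,v) in [(282,250),(320,250),(362,250),(282,225),(282,275),(362,225),(362,275),(536,300),(536,330),(536,246),(530,352),(600,300),(466,300),(486,300),(572,300),(530,275),(530,335)]:
            print((u,v),W[int(v/1.5),int(u/1.5)].round(4))
E
```

```text
top table z 0.0005284295970013897
top box px [140. 172.] n 443 xyz [0.5968 0.4513 0.0498] rect c [597.4 451. ] sz [111.6  51.8] ang 82.8
top box px [105. 178.] n 46 xyz [0.5736 0.5735 0.0491] rect c [575.7 573.7] sz [100.1   5.1] ang 1.3
top box px [215. 184.] n 58 xyz [0.5585 0.189  0.0553] rect c [560.2 185.8] sz [55.9 22.3] ang 86.1
top box px [240. 183.] n 74 xyz [0.5606 0.1059 0.0549] rect c [565.  102.4] sz [18.1 97.2] ang 0.8
top box px [181. 185.] n 62 xyz [0.5503 0.3035 0.055 ] rect c [552.8 308.7] sz [19.  66.2] ang 4.1
top box px [377. 207.] n 49 xyz [ 0.4902 -0.3732  0.0499] rect c [ 491.8 -373.5] sz [114.7   3.9] ang 2.0
top box px [103. 209.] n 50 xyz [0.4697 0.5734 0.0504] rect c [462.9 573.7] sz [110.8   5. ] ang 0.3
top box px [148. 220.] n 461 xyz [0.4303 0.4197 0.0506] rect c [430.3 420.6] sz [ 52.9 110.1] ang 74.0
top box px [211. 220.] n 454 xyz [0.4333 0.2003 0.0501] rect c [433.4 201.2] sz [110.3  50.9] ang 7.1
top box px [369. 251.] n 216 xyz [ 0.3339 -0.347   0.0455] rect c [ 332.6 -341.6] sz [ 27.7 115.8] ang 10.1
top box px [120. 268.] n 480 xyz [0.2643 0.5
[... 3111 characters left out ...]
n 81 xyz [ 0.7108 -0.0526  0.0771] rect c [712.5 -56.7] sz [48.8 28.5] ang 13.4
side cap px [317. 169.] n 110 xyz [ 0.3502 -0.135   0.0761] rect c [ 351.7 -144.2] sz [35.2 77.5] ang 89.8
side cap px [212. 219.] n 1223 xyz [0.6065 0.1901 0.0762] rect c [605.2 180.2] sz [274.7  92.7] ang 85.3
side cap px [286. 191.] n 140 xyz [0.4282 0.0064 0.0737] rect c [428.7   3.1] sz [45.9 48. ] ang 65.4
side cap px [277. 209.] n 161 xyz [0.4417 0.103  0.0739] rect c [442.1  99.6] sz [43.1 48.4] ang 11.1
side cap px [326. 258.] n 204 xyz [0.2865 0.2679 0.0741] rect c [285.4 260.7] sz [65.5 59.5] ang 0.3
side cap px [192. 258.] n 282 xyz [0.6028 0.3445 0.0743] rect c [608.9 345.1] sz [ 25.3 147.4] ang 84.7
```

```bash
cat >> h.py <<'E'
def Rz(a): return R.from_euler("z",a).as_matrix()
def down(yaw): # tool z down, jaw axis (tool y) at world angle yaw
    y=np.array([np.cos(yaw),np.sin(yaw),0]); z=np.array([0,0,-1.]); return np.stack([np.cross(y,z),y,z],1)
def go(pos,Rt,n=None,p0=None,R0=None):
    s=robot.read_state()
    p0=s["tool_pos"] if p0 is None else np.array(p0); R0=R.from_rotvec(s["orientation"]).as_matrix() if R0 is None else R0
    c=[]
    for f in (np.eye(3),np.diag([-1,-1,1.])):
        w=R.from_matrix(R0.T@Rt@f).as_rotvec(); c.append((np.linalg.norm(w),w,Rt@f))
    c.sort(key=lambda a:a[0])
    for a,w,Rf in c:
        p=R0.T@(np.array(pos)-p0)*1000
        for m in ([n] if n else [int(np.ceil(max(a/.14,np.abs(p).max()/45,1)))]):
            Rr=R.from_rotvec(w/m).as_matrix(); S=sum(np.linalg.matrix_power(Rr,k) for k in range(m))
            t=np.linalg.solve(S,p)
            print(f" n={m} trans {t.round(1)} twist {(w/m).round(4)} | total p {p.round(1)} w {w.round(3)} q6 {s['q'][5]:.2f}")
    return
E
python3 - <<'E'
from m import *
S=np.load("s0_side.npz")["W"];T=np.load("s0_top.npz")["W"]
A=np.concatenate([S.reshape(-1,3),T.reshape(-1,3)]);A=A[~np.isnan(A).any(1)]
def sel(P,*b): 
    k=np.ones(len(P),bool)
    for i,(l,h) in enumerate(b): k&=(P[:,i]>l)&(P[:,i]<h)
    return P[k]
def plane(P,it=5):
    for _ in range(it):
        c=P.mean(0);n=np.linalg.svd(P-c,full_matrices=False)[2][2];r=(P-c)@n;P=P[abs(r)<max(.0025,1.2*r.std())]
    return c,n*np.sign(n[2]+1e-9),len(P),r.std()
for W,nm in((T,"top"),(S,"side")):
    P=W.reshape(-1,3);P=P[~np.isnan(P).any(1)]
    D=sel(P,(.56,.66),(.09,.32),(.04,.13)); D=D[abs(D[:,2]-.078-(D[:,0]-.615)*.4)<.02]
    c,n,k,sd=plane(D); print(nm,"deck",c.round(4),n.round(4),k,sd.round(4),"tilt",np.degrees(np.arccos(n[2])),"yaw",np.degrees(np.arctan2(-n[1],-n[0])))
    # extents of whole dispenser
    E=sel(P,(.50,.72),(.0,.38),(.03,.15)); E=E[E[:,2]>.075+(E[:,0]-.607)*.4+.004]
    h=cv2.minAreaRect((E[:,:2]*1000).astype(np.float32));print(" rim rect",np.round(cv2.boxPoints(h)),h)
    for nme,cx,cy in(("pot1",.441,.101),("pot2",.427,.004)):
        Q=sel(P,(cx-.04,cx+.04),(cy-.04,cy+.04),(.015,.056));h=cv2.minAreaRect((Q[:,:2]*1000).astype(np.float32));print(nme,len(Q),h)
        from collections import Counter
    L=sel(P,(.425,.56),(-.18,-.155),(.02,.085)); 
    if len(L)>30: print(" leftwall",plane(L))
    L=sel(P,(.43,.56),(-.39,-.36),(.02,.085)); 
    if len(L)>30: print(" rightwall in",plane(L))
    L=sel(P,(.39,.44),(-.36,-.2),(.02,.085)); 
    if len(L)>30: print(" near",plane(L))
    L=sel(P,(.55,.59),(-.36,-.2),(.02,.085)); 
    if len(L)>30: print(" far in",plane(L))
    for nm2,b in(("near",((.3,.405),(-.33,-.22),(.1,.18))),("far",((.575,.68),(-.33,-.22),(.1,.18))),("left",((.46,.53),(-.165,-.08),(.1,.18))),("right",((.46,.53),(-.47,-.38),(.1,.18)))):
        L=sel(P,*b)
        if len(L)>30:
            c,n,k,sd=plane(L);print("  flap",nm2,c.round(3),n.round(3),k,"zmax",L[:,2].max().round(3))
E
```

```text
top deck [0.6106 0.2081 0.0782] [-0.3836 -0.0167  0.9233] 931 0.0014 tilt 22.579743647555034 yaw 2.4887032180245576
 rim rect [[533. 345.]
 [550.  46.]
 [703.  55.]
 [686. 354.]] ((618.0130004882812, 199.8406524658203), (153.59478759765625, 299.1783142089844), 3.3427999019622803)
pot1 30 ((440.4272155761719, 100.5455551147461), (49.53685760498047, 50.091365814208984), 40.661136627197266)
pot2 34 ((427.45269775390625, 3.896392822265625), (49.05166244506836, 50.48539352416992), 66.32225799560547)
 rightwall in (array([ 0.49717573, -0.37300579,  0.05473028]), array([-0.03830479,  0.99925337,  0.00504482]), 176, np.float64(0.0009681289734517773))
 far in (array([ 0.56823725, -0.28326392,  0.05375879]), array([-0.99907071, -0.04294203,  0.00370082]), 122, np.float64(0.0006463642278558654))
  flap near [ 0.391 -0.273  0.139] [0.821 0.028 0.57 ] 201 zmax 0.162
  flap far [ 0.601 -0.275  0.124] [-0.682 -0.025  0.731] 323 zmax 0.153
  flap left [ 0.495 -0.143  0.127] [ 0.031 -0.811  0.584] 171 zmax 0.159
  flap right [ 0.496 -0.406  0.124] [-0.021  0.722  0.692] 202 zmax 0.154
side deck [0.61
[... 536 characters left out ...]
278188]), array([-3.74660150e-02,  9.99297466e-01,  9.34191540e-04]), 413, np.float64(0.0012828976379910665))
 rightwall in (array([ 0.49802776, -0.37508629,  0.05233245]), array([ 0.03126217, -0.99936539,  0.01707323]), 295, np.float64(0.0013976178495365308))
 far in (array([ 0.5704558, -0.3181812,  0.0642775]), array([9.99296636e-01, 3.74947760e-02, 6.12346313e-04]), 35, np.float64(0.00043518561141364583))
  flap near [ 0.391 -0.272  0.139] [0.803 0.029 0.595] 100 zmax 0.156
  flap far [ 0.601 -0.273  0.123] [-0.683 -0.03   0.73 ] 236 zmax 0.148
  flap left [ 0.495 -0.141  0.128] [ 0.034 -0.814  0.581] 161 zmax 0.152
  flap right [ 0.494 -0.407  0.122] [-0.001  0.732  0.681] 149 zmax 0.147
```

Run:
```python
from h import *
s=robot.read_state();print(R.from_rotvec(s["orientation"]).as_matrix().round(3))
for y in(40.7,130.7):
    print(y);go([.441,.101,.15],down(np.radians(y)))
```

```text
[[ 0.905  0.425 -0.001]
 [ 0.425 -0.905  0.002]
 [ 0.    -0.002 -1.   ]]
40.7
 n=12 trans [  7.5 -59.5   5.7] twist [-1.000e-04  1.000e-04  1.083e-01] | total p [ 442.1 -503.4   68.6] w [-2.000e-03  1.000e-03  1.299e+00] q6 -0.09
 n=14 trans [55.3  0.3  4.9] twist [-1.000e-04 -1.000e-04 -1.316e-01] | total p [ 442.1 -503.4   68.6] w [-1.000e-03 -2.000e-03 -1.842e+00] q6 -0.09
130.7
 n=12 trans [ 41.9 -37.2   5.7] twist [-0.0001 -0.     -0.0226] | total p [ 442.1 -503.4   68.6] w [-0.002 -0.    -0.272] q6 -0.09
 n=21 trans [-27.8 -36.9   3.3] twist [-0.000e+00  1.000e-04  1.367e-01] | total p [ 442.1 -503.4   68.6] w [-0.00e+00  2.00e-03  2.87e+00] q6 -0.09
```

```bash
python3 -m pendant '[{"translation":[42,-37,0],"twist":[0,0,-0.0226],"grip":1},{"translation":[42,-37,0],"twist":[0,0,-0.0226],"grip":1},{"translation":[42,-37,0],"twist":[0,0,-0.0226],"grip":1},{"translation":[42,-37,0],"twist":[0,0,-0.0226],"grip":1},{"translation":[42,-37,0],"twist":[0,0,-0.0226],"grip":1},{"translation":[42,-37,0],"twist":[0,0,-0.0226],"grip":1},{"translation":[42,-37,0],"twist":[0,0,-0.0226],"grip":1},{"translation":[42,-37,0],"twist":[0,0,-0.0226],"grip":1},{"translation":[42,-37,0],"twist":[0,0,-0.0226],"grip":1},{"translation":[42,-37,0],"twist":[0,0,-0.0226],"grip":1}]' 20
python3 - <<'E'
from h import *
go([.441,.101,.1],down(np.radians(130.7)))
go([.441,.101,.033],down(np.radians(130.7)))
p,d,W,i=snap("top");save("top1.png",p)
E
```

```text
t: 1.1
tool_pos: [0.4031, -0.0648, 0.2139]
orientation: [-2.962, -1.019, 0.003]
force: [0.8, -0.7, -0.0]
opening: 0.093
 n=3 trans [ 44.5 -34.9  38.2] twist [-0.0032 -0.0005 -0.016 ] | total p [ 131.7 -106.3  115.1] w [-0.01  -0.001 -0.048] q6 0.62
 n=23 trans [-6.4 -9.5  5. ] twist [-1.000e-04  7.000e-04  1.345e-01] | total p [ 131.7 -106.3  115.1] w [-2.000e-03  1.500e-02  3.094e+00] q6 0.62
 n=5 trans [ 26.7 -20.8  36.3] twist [-0.0019 -0.0003 -0.0096] | total p [ 131.6 -105.7  182.1] w [-0.01  -0.001 -0.048] q6 0.62
 n=23 trans [-6.3 -9.4  7.9] twist [-1.000e-04  7.000e-04  1.345e-01] | total p [ 131.6 -105.7  182.1] w [-2.000e-03  1.500e-02  3.094e+00] q6 0.62
```

View pics/top1.png

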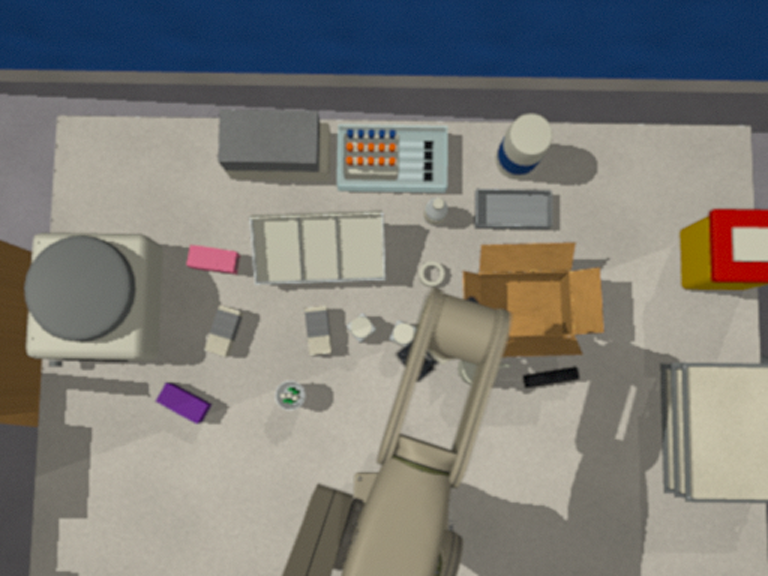

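```bash
python3 -m pendant '[{"translation":[33,-27,0],"twist":[-0.0025,0,-0.012],"grip":1},{"translation":[33,-27,0],"twist":[-0.0025,0,-0.012],"grip":1},{"translation":[33,-27,0],"twist":[-0.0025,0,-0.012],"grip":1},{"translation":[33,-27,10],"twist":[-0.0025,0,-0.012],"grip":1},{"translation":[0,0,25],"twist":[0,0,0],"grip":1},{"translation":[0,0,25],"twist":[0,0,0],"grip":1},{"translation":[0,0,25],"twist":[0,0,0],"grip":1},{"translation":[0,0,15],"twist":[0,0,0],"grip":1},{"translation":[0,0,0],"twist":[0,0,0],"grip":1},{"translation":[0,0,0],"twist":[0,0,0],"grip":1}]'
python3 - <<'E'
from h import *
go([.441,.101,.033],down(np.radians(130.7)))
E
```

```text
t: 2.15
tool_pos: [0.4363, 0.1182, 0.1105]
orientation: [-2.932, -1.118, -0.004]
force: [1.1, 0.4, 0.1]
opening: 0.0933
 n=2 trans [-4.   8.1 38.7] twist [-0.0015 -0.0018  0.0091] | total p [-8.2 16.2 77.4] w [-0.003 -0.004  0.018] q6 0.99
 n=23 trans [-1.1 -0.5  3.4] twist [ 0.0002 -0.0002 -0.1358] | total p [-8.2 16.2 77.4] w [ 0.006 -0.005 -3.123] q6 0.99
```

```bash
python3 -m pendant '[{"translation":[-4,8,0],"twist":[0,-0.002,0.009],"grip":1},{"translation":[-4,8,5],"twist":[0,-0.002,0.009],"grip":1},{"translation":[0,0,15],"twist":[0,0,0],"grip":1},{"translation":[0,0,20],"twist":[0,0,0],"grip":1},{"translation":[0,0,15],"twist":[0,0,0],"grip":1},{"translation":[0,0,10],"twist":[0,0,0],"grip":1},{"translation":[0,0,5],"twist":[0,0,0],"grip":1},{"translation":[0,0,0],"twist":[0,0,0],"grip":1},{"translation":[0,0,0],"twist":[0,0,0],"grip":1},{"translation":[0,0,0],"twist":[0,0,0],"grip":1}]'
python3 - <<'E'
from h import *
go([.441,.101,.033],down(np.radians(130.7)))
E
```

```text
t: 3.15
tool_pos: [0.4493, 0.0954, 0.0457]
orientation: [2.947, 1.081, 0.018]
force: [0.1, 0.3, 0.1]
opening: 0.0929
 n=1 trans [-2.9 -9.7 12.6] twist [ 0.0064 -0.01   -0.0074] | total p [-2.9 -9.7 12.6] w [ 0.006 -0.01  -0.007] q6 0.96
 n=23 trans [-0.7  0.1  0.5] twist [-0.0007 -0.0004  0.1363] | total p [-2.9 -9.7 12.6] w [-0.016 -0.01   3.134] q6 0.96
```

```bash
python3 -m pendant '[{"translation":[-2,-5,6],"twist":[0.004,-0.006,-0.005],"grip":1},{"translation":[0,-2,3],"twist":[0,0,0],"grip":1},{"translation":[0,0,1],"twist":[0,0,0],"grip":1},{"translation":[0,0,0],"twist":[0,0,0],"grip":1},{"translation":[0,0,0],"twist":[0,0,0],"grip":-1},{"translation":[0,0,0],"twist":[0,0,0],"grip":-1},{"translation":[0,0,0],"twist":[0,0,0],"grip":-1},{"translation":[0,0,0],"twist":[0,0,0],"grip":-1},{"translation":[0,0,0],"twist":[0,0,0],"grip":-1},{"translation":[0,0,0],"twist":[0,0,0],"grip":-1}]' 25
python3 - <<'E'
from h import *
go([.441,.101,.033],down(np.radians(130.7)))
c=np.array([.497,-.2733]);y=np.array([-.038,.9993]);x=np.array([.9993,.038])
t=c+.05*y+.004*x;print(t)
go([*t,.22],down(np.radians(2.2)),n=10)
E
```

```text
t: 4.15
tool_pos: [0.4441, 0.1002, 0.0364]
orientation: [2.945, 1.09, 0.011]
force: [-0.4, 0.5, 0.4]
opening: 0.0497
 n=1 trans [-1.9 -2.6  3.4] twist [ 0.0037 -0.0059 -0.0013] | total p [-1.9 -2.6  3.4] w [ 0.004 -0.006 -0.001] q6 0.97
 n=23 trans [-0.2  0.1  0.1] twist [-0.0004 -0.0003  0.1365] | total p [-1.9 -2.6  3.4] w [-0.009 -0.006  3.14 ] q6 0.97
[ 0.4990972 -0.223183 ]
 n=10 trans [-27.5  19.9 -18.4] twist [ 0.0006 -0.0004 -0.09  ] | total p [-167.8  282.  -183.5] w [ 0.006 -0.004 -0.9  ] q6 0.97
 n=10 trans [ 18.5  36.4 -18.3] twist [-0.0005 -0.0007  0.2241] | total p [-167.8  282.  -183.5] w [-0.005 -0.007  2.241] q6 0.97
```

```bash
python3 -m pendant '[{"translation":[0,0,-30],"twist":[0,0,0],"grip":-1},{"translation":[0,0,-45],"twist":[0,0,0],"grip":-1},{"translation":[0,0,-45],"twist":[0,0,0],"grip":-1},{"translation":[0,0,-45],"twist":[0,0,0],"grip":-1},{"translation":[-27,20,-15],"twist":[0,0,-0.09],"grip":-1},{"translation":[-27,20,0],"twist":[0,0,-0.09],"grip":-1},{"translation":[-27,20,0],"twist":[0,0,-0.09],"grip":-1},{"translation":[-27,20,0],"twist":[0,0,-0.09],"grip":-1},{"translation":[-27,20,0],"twist":[0,0,-0.09],"grip":-1},{"translation":[-27,20,0],"twist":[0,0,-0.09],"grip":-1}]'
python3 - <<'E'
from h import *
print(robot.read_state()["tool_pos"])
go([.499,-.223,.22],down(np.radians(2.2)))
E
```

```text
t: 5.15
tool_pos: [0.4419, -0.1027, 0.2235]
orientation: [2.521, 1.868, 0.007]
force: [0.7, -0.4, -1.6]
opening: 0.0498
[ 0.44194551 -0.10265877  0.22345145]
 n=3 trans [-36.1  26.1   1.2] twist [ 1.900e-03 -1.000e-04 -1.112e-01] | total p [-98.5  89.6   3.8] w [ 0.006 -0.    -0.334] q6 -0.05
 n=21 trans [4.4 7.9 0.2] twist [-0.     -0.0004  0.1337] | total p [-98.5  89.6   3.8] w [-0.    -0.008  2.808] q6 -0.05
```

```bash
python3 -m pendant '[{"translation":[-26,20,0],"twist":[0,0,-0.09],"grip":-1},{"translation":[-24,18,0],"twist":[0,0,-0.08],"grip":-1},{"translation":[-16,12,0],"twist":[0,0,-0.05],"grip":-1},{"translation":[-8,6,0],"twist":[0,0,-0.03],"grip":-1},{"translation":[-3,2,0],"twist":[0,0,-0.01],"grip":-1},{"translation":[0,0,0],"twist":[0,0,0],"grip":-1},{"translation":[0,0,0],"twist":[0,0,0],"grip":-1},{"translation":[0,0,0],"twist":[0,0,0],"grip":-1},{"translation":[0,0,0],"twist":[0,0,0],"grip":-1},{"translation":[0,0,0],"twist":[0,0,0],"grip":-1}]'
python3 - <<'E'
from h import *
print(robot.read_state()["tool_pos"])
go([.499,-.223,.041],down(np.radians(2.2)))
E
```

```text
t: 6.15
tool_pos: [0.4831, -0.1954, 0.2219]
orientation: [2.251, 2.189, 0.004]
force: [-0.4, -0.1, -1.3]
opening: 0.0497
[ 0.48307944 -0.19540286  0.22194824]
 n=5 trans [-5.5  3.1 36.2] twist [ 0.0006 -0.0001 -0.0132] | total p [-27.2  16.1 181. ] w [ 0.003 -0.    -0.066] q6 -0.46
 n=22 trans [0.9 2.  8.2] twist [-0.     -0.0002  0.1398] | total p [-27.2  16.1 181. ] w [-1.000e-03 -5.000e-03  3.075e+00] q6 -0.46
```

```bash
python3 -m pendant '[{"translation":[-10,6,0],"twist":[0,0,-0.025],"grip":-1},{"translation":[-8,5,0],"twist":[0,0,-0.02],"grip":-1},{"translation":[-4,2,5],"twist":[0,0,-0.01],"grip":-1},{"translation":[0,0,15],"twist":[0,0,0],"grip":-1},{"translation":[0,0,25],"twist":[0,0,0],"grip":-1},{"translation":[0,0,25],"twist":[0,0,0],"grip":-1},{"translation":[0,0,15],"twist":[0,0,0],"grip":-1},{"translation":[0,0,8],"twist":[0,0,0],"grip":-1},{"translation":[0,0,0],"twist":[0,0,0],"grip":-1},{"translation":[0,0,0],"twist":[0,0,0],"grip":-1}]'
python3 - <<'E'
from h import *
print(robot.read_state()["tool_pos"])
go([.499,-.223,.041],down(np.radians(2.2)))
E
```

```text
t: 7.15
tool_pos: [0.4948, -0.2157, 0.1202]
orientation: [-2.188, -2.252, -0.004]
force: [-0.3, 0.5, -0.5]
opening: 0.0499
[ 0.49476211 -0.21566587  0.12024046]
 n=2 trans [-3.8  2.  39.6] twist [ 0.0002 -0.0014 -0.005 ] | total p [-7.7  4.  79.2] w [ 0.    -0.003 -0.01 ] q6 -0.54
 n=23 trans [0.2 0.5 3.4] twist [-0.0002 -0.      0.1362] | total p [-7.7  4.  79.2] w [-4.000e-03 -1.000e-03  3.132e+00] q6 -0.54
```

```bash
python3 -m pendant '[{"translation":[-4,2,5],"twist":[0,0,-0.005],"grip":-1},{"translation":[-2,1,15],"twist":[0,0,0],"grip":-1},{"translation":[0,0,18],"twist":[0,0,0],"grip":-1},{"translation":[0,0,15],"twist":[0,0,0],"grip":-1},{"translation":[0,0,10],"twist":[0,0,0],"grip":-1},{"translation":[0,0,6],"twist":[0,0,0],"grip":-1},{"translation":[0,0,3],"twist":[0,0,0],"grip":-1},{"translation":[0,0,0],"twist":[0,0,0],"grip":-1},{"translation":[0,0,0],"twist":[0,0,0],"grip":-1},{"translation":[0,0,0],"twist":[0,0,0],"grip":-1}]'
python3 - <<'E'
from h import *
s=robot.read_state();print(s["tool_pos"],s["force"],s["opening"])
E
```

```text
t: 8.15
tool_pos: [0.5023, -0.2247, 0.0474]
orientation: [2.179, 2.253, 0.007]
force: [-0.2, 0.3, -0.7]
opening: 0.0496
[ 0.50226273 -0.22471633  0.04740144] [-0.23426698  0.27873268 -0.74444659] 0.049622402140557666
```

```bash
python3 -m pendant '[{"translation":[0,0,4],"twist":[0,0,0],"grip":-1},{"translation":[0,0,1],"twist":[0,0,0],"grip":-1},{"translation":[0,0,0],"twist":[0,0,0],"grip":-1},{"translation":[0,0,0],"twist":[0,0,0],"grip":0.4},{"translation":[0,0,0],"twist":[0,0,0],"grip":0.5},{"translation":[0,0,0],"twist":[0,0,0],"grip":0.5},{"translation":[0,0,-15],"twist":[0,0,0],"grip":0.5},{"translation":[0,0,-35],"twist":[0,0,0],"grip":0.5},{"translation":[0,0,-45],"twist":[0,0,0],"grip":0.5},{"translation":[0,0,-45],"twist":[0,0,0],"grip":0.5}]'
python3 - <<'E'
from h import *
s=robot.read_state();print(s["tool_pos"],s["force"],s["opening"])
go([.427,.004,s["tool_pos"][2]-.03],down(np.radians(156.3)),n=8)
E
```

```text
t: 9.15
tool_pos: [0.4973, -0.2223, 0.1828]
orientation: [-2.182, -2.256, -0.003]
force: [-0.2, 0.3, -0.2]
opening: 0.0697
[ 0.49725657 -0.22228721  0.18284374] [-0.15091095  0.25255989 -0.2266093 ] 0.06969193529269298
 n=8 trans [ 26.7 -13.3   3.8] twist [-0.0002 -0.0004  0.0559] | total p [228.4 -62.6  30.9] w [-0.002 -0.003  0.447] q6 -0.55
 n=8 trans [24.9 32.2  3.8] twist [ 6.000e-04 -3.000e-04 -3.368e-01] | total p [228.4 -62.6  30.9] w [ 0.005 -0.003 -2.694] q6 -0.55
```

```bash
python3 -m pendant '[{"translation":[14,-7,-20],"twist":[0,0,0.03],"grip":1},{"translation":[32,-16,0],"twist":[0,0,0.067],"grip":1},{"translation":[34,-17,0],"twist":[0,0,0.072],"grip":1},{"translation":[34,-17,0],"twist":[0,0,0.072],"grip":1},{"translation":[32,-16,0],"twist":[0,0,0.067],"grip":1},{"translation":[24,-12,0],"twist":[0,0,0.05],"grip":1},{"translation":[16,-8,10],"twist":[0,0,0.033],"grip":1},{"translation":[10,-5,20],"twist":[0,0,0.02],"grip":1},{"translation":[5,-2,20],"twist":[0,0,0.01],"grip":1},{"translation":[0,0,10],"twist":[0,0,0],"grip":1}]'
python3 - <<'E'
from h import *
s=robot.read_state();print(s["tool_pos"],s["force"],s["opening"])
go([.427,.004,.035],down(np.radians(156.3)))
E
```

```text
t: 10.15
tool_pos: [0.4373, -0.0064, 0.1686]
orientation: [2.602, 1.713, 0.04]
force: [0.1, -0.5, 0.5]
opening: 0.0927
[ 0.43725387 -0.00635283  0.16855253] [ 0.08579819 -0.54785569  0.46403717] 0.09268211846657734
 n=3 trans [ 1.6 -5.6 44.4] twist [ 0.0121 -0.0022  0.0024] | total p [  4.6 -18.4 133. ] w [ 0.036 -0.007  0.007] q6 0.28
 n=23 trans [1.1 0.2 5.8] twist [ 0.0005  0.0025 -0.1363] | total p [  4.6 -18.4 133. ] w [ 0.01   0.057 -3.134] q6 0.28
```

```bash
python3 -m pendant '[{"translation":[2,-5,5],"twist":[0.01,-0.003,0.003],"grip":1},{"translation":[1,-4,15],"twist":[0.01,-0.002,0.002],"grip":1},{"translation":[0,-3,22],"twist":[0.005,0,0],"grip":1},{"translation":[0,-2,24],"twist":[0,0,0],"grip":1},{"translation":[0,0,20],"twist":[0,0,0],"grip":1},{"translation":[0,0,12],"twist":[0,0,0],"grip":1},{"translation":[0,0,6],"twist":[0,0,0],"grip":1},{"translation":[0,0,3],"twist":[0,0,0],"grip":1},{"translation":[0,0,0],"twist":[0,0,0],"grip":1},{"translation":[0,0,0],"twist":[0,0,0],"grip":1}]'
python3 - <<'E'
from h import *
s=robot.read_state();print(s["tool_pos"],s["force"],s["opening"])
go([.427,.004,.035],down(np.radians(156.3)))
E
```

```text
t: 11.15
tool_pos: [0.4285, -0.0003, 0.0599]
orientation: [2.623, 1.712, 0.013]
force: [-0.3, -0.2, 0.0]
opening: 0.093
[ 4.28480394e-01 -2.52502093e-04  5.98610339e-02] [-0.25020747 -0.21269542  0.00880614] 0.09302698275058499
 n=1 trans [ 3.3 -3.4 24.8] twist [ 0.0125 -0.0018 -0.0006] | total p [ 3.3 -3.4 24.8] w [ 0.013 -0.002 -0.001] q6 0.30
 n=23 trans [-0.2 -0.2  1.1] twist [-1.000e-04 -9.000e-04  1.366e-01] | total p [ 3.3 -3.4 24.8] w [-3.000e-03 -2.000e-02  3.141e+00] q6 0.30
```

```bash
python3 -m pendant '[{"translation":[2,-2,6],"twist":[0.008,0,0],"grip":1},{"translation":[1,-1,8],"twist":[0,0,0],"grip":1},{"translation":[0,0,5],"twist":[0,0,0],"grip":1},{"translation":[0,0,3],"twist":[0,0,0],"grip":1},{"translation":[0,0,1],"twist":[0,0,0],"grip":-1},{"translation":[0,0,0],"twist":[0,0,0],"grip":-1},{"translation":[0,0,0],"twist":[0,0,0],"grip":-1},{"translation":[0,0,0],"twist":[0,0,0],"grip":-1},{"translation":[0,0,0],"twist":[0,0,0],"grip":-1},{"translation":[0,0,0],"twist":[0,0,0],"grip":-1}]' 25
python3 - <<'E'
from h import *
s=robot.read_state();print(s["tool_pos"],s["force"],s["opening"])
c=np.array([.497,-.2733]);y=np.array([-.038,.9993]);x=np.array([.9993,.038])
t=c-.05*y+.004*x;print(t)
go([*t,.21],down(np.radians(2.2)),n=9)
E
```

```text
t: 12.15
tool_pos: [0.4289, 0.0039, 0.037]
orientation: [2.627, 1.715, 0.01]
force: [-0.7, 1.2, 1.3]
opening: 0.0497
[0.4288503  0.00391092 0.03696776] [-0.72076789  1.15696189  1.25757303] 0.04965964574499843
[ 0.5028972 -0.323113 ]
 n=9 trans [-34.   15.9 -19.2] twist [ 0.0009 -0.0001 -0.0503] | total p [-269.1  200.6 -172.3] w [ 0.008 -0.001 -0.452] q6 0.30
 n=9 trans [ 13.3  49.5 -19. ] twist [-2.000e-04 -1.200e-03  2.988e-01] | total p [-269.1  200.6 -172.3] w [-2.000e-03 -1.100e-02  2.689e+00] q6 0.30
```

```bash
python3 -m pendant '[{"translation":[0,0,-25],"twist":[0,0,0],"grip":-1},{"translation":[0,0,-45],"twist":[0,0,0],"grip":-1},{"translation":[0,0,-45],"twist":[0,0,0],"grip":-1},{"translation":[0,0,-40],"twist":[0,0,0],"grip":-1},{"translation":[-20,9,-15],"twist":[0,0,-0.03],"grip":-1},{"translation":[-34,16,0],"twist":[0,0,-0.05],"grip":-1},{"translation":[-34,16,0],"twist":[0,0,-0.05],"grip":-1},{"translation":[-34,16,0],"twist":[0,0,-0.05],"grip":-1},{"translation":[-34,16,0],"twist":[0,0,-0.05],"grip":-1},{"translation":[-34,16,0],"twist":[0,0,-0.05],"grip":-1}]'
python3 - <<'E'
from h import *
s=robot.read_state();print(s["tool_pos"],s["opening"])
go([.503,-.323,.21],down(np.radians(2.2)))
E
```

```text
t: 13.15
tool_pos: [0.4573, -0.2065, 0.2156]
orientation: [2.341, 2.083, 0.011]
force: [0.7, -0.4, -1.1]
opening: 0.05
[ 0.45728354 -0.20647836  0.21564725] 0.049965219252493726
 n=3 trans [-37.8  17.7   2. ] twist [ 0.0035  0.0004 -0.0516] | total p [-110.4   58.9    6.3] w [ 0.01   0.001 -0.155] q6 -0.41
 n=22 trans [2.9 8.  0.3] twist [ 1.000e-04 -7.000e-04  1.358e-01] | total p [-110.4   58.9    6.3] w [ 2.000e-03 -1.600e-02  2.987e+00] q6 -0.41
```

```bash
python3 -m pendant '[{"translation":[-30,16,0],"twist":[0.003,0,-0.05],"grip":-1},{"translation":[-28,15,0],"twist":[0.003,0,-0.04],"grip":-1},{"translation":[-22,11,0],"twist":[0,0,-0.03],"grip":-1},{"translation":[-14,7,0],"twist":[0,0,-0.02],"grip":-1},{"translation":[-8,4,3],"twist":[0,0,-0.01],"grip":-1},{"translation":[-4,2,10],"twist":[0,0,0],"grip":-1},{"translation":[0,0,20],"twist":[0,0,0],"grip":-1},{"translation":[0,0,20],"twist":[0,0,0],"grip":-1},{"translation":[0,0,10],"twist":[0,0,0],"grip":-1},{"translation":[0,0,4],"twist":[0,0,0],"grip":-1}]'
python3 - <<'E'
from h import *
s=robot.read_state();print(s["tool_pos"],s["opening"])
go([.503,-.323,.042],down(np.radians(2.2)))
E
```

```text
t: 14.15
tool_pos: [0.5073, -0.3229, 0.1431]
orientation: [2.181, 2.259, 0.003]
force: [0.7, -0.0, -1.1]
opening: 0.0498
[ 0.50732636 -0.32287355  0.1431237 ] 0.04982464413235638
 n=3 trans [ 0.  -1.5 33.7] twist [ 0.0008  0.     -0.001 ] | total p [  0.   -4.6 101.1] w [ 0.002  0.    -0.003] q6 -0.69
 n=23 trans [-0.3 -0.   4.4] twist [ 0.     -0.0002  0.1365] | total p [  0.   -4.6 101.1] w [ 0.    -0.004  3.138] q6 -0.69
```

```bash
python3 -m pendant '[{"translation":[0,-2,8],"twist":[0,0,0],"grip":-1},{"translation":[0,-1,18],"twist":[0,0,0],"grip":-1},{"translation":[0,0,22],"twist":[0,0,0],"grip":-1},{"translation":[0,0,18],"twist":[0,0,0],"grip":-1},{"translation":[0,0,12],"twist":[0,0,0],"grip":-1},{"translation":[0,0,7],"twist":[0,0,0],"grip":-1},{"translation":[0,0,4],"twist":[0,0,0],"grip":-1},{"translation":[0,0,2],"twist":[0,0,0],"grip":-1},{"translation":[0,0,0],"twist":[0,0,0],"grip":-1},{"translation":[0,0,0],"twist":[0,0,0],"grip":-1}]'
python3 - <<'E'
from h import *
s=robot.read_state();print(s["tool_pos"],s["opening"],s["force"])
E
```

```text
t: 15.15
tool_pos: [0.5071, -0.3238, 0.0532]
orientation: [2.174, 2.254, 0.004]
force: [0.7, -0.7, -1.0]
opening: 0.05
[ 0.50712019 -0.32375061  0.05320883] 0.0499772279204902 [ 0.72100733 -0.73439926 -0.99865585]
```

```bash
python3 -m pendant '[{"translation":[0,0,5],"twist":[0,0,0],"grip":-1},{"translation":[0,0,4],"twist":[0,0,0],"grip":-1},{"translation":[0,0,1],"twist":[0,0,0],"grip":-1},{"translation":[0,0,0],"twist":[0,0,0],"grip":-1},{"translation":[0,0,0],"twist":[0,0,0],"grip":0.4},{"translation":[0,0,0],"twist":[0,0,0],"grip":0.5},{"translation":[0,0,0],"twist":[0,0,0],"grip":0.5},{"translation":[0,0,-15],"twist":[0,0,0],"grip":0.5},{"translation":[0,0,-30],"twist":[0,0,0],"grip":0.5},{"translation":[0,0,-35],"twist":[0,0,0],"grip":0.5}]'
python3 -m pendant '[{"translation":[0,0,-30],"twist":[0,0,0],"grip":0.5},{"translation":[-10,4,-25],"twist":[0,0,0],"grip":0.5},{"translation":[-25,0,-10],"twist":[0,0,0],"grip":-1},{"translation":[-40,0,0],"twist":[0,0,0],"grip":-1},{"translation":[-45,0,0],"twist":[0,0,0],"grip":-1},{"translation":[-40,0,0],"twist":[0,0,0],"grip":-1},{"translation":[-25,0,0],"twist":[0,0,0],"grip":-1},{"translation":[-15,0,0],"twist":[0,0,0],"grip":-1},{"translation":[-8,0,0],"twist":[0,0,0],"grip":-1},{"translation":[0,0,0],"twist":[0,0,0],"grip":-1}]'
python3 - <<'E'
from h import *
s=robot.read_state();print(s["tool_pos"],s["opening"],s["force"])
go([.4905,-.1034,.12],down(np.radians(2.2)))
for n in("top","side"):
    p,d,W,i=snap(n);np.savez("s1_%s.npz"%n,p=p,W=W);save(n+"2.png",p)
E
```

```text
t: 16.15
tool_pos: [0.504, -0.3216, 0.122]
orientation: [2.179, 2.26, 0.003]
force: [-0.0, -0.8, 0.9]
opening: 0.07
t: 17.15
tool_pos: [0.52, -0.5396, 0.2167]
orientation: [2.158, 2.244, 0.004]
force: [-0.3, -0.5, -0.5]
opening: 0.0102
[ 0.52004039 -0.53963831  0.21669783] 0.010218739462071217 [-0.33645332 -0.51905243 -0.47112661]
 n=10 trans [43.8 -1.4  9.2] twist [0.0021 0.0018 0.    ] | total p [438.8 -14.5  88.3] w [0.021 0.018 0.   ] q6 -0.91
 n=23 trans [ 3.  29.7  4.3] twist [-0.0013  0.0015 -0.1366] | total p [438.8 -14.5  88.3] w [-0.029  0.033 -3.141] q6 -0.91
```

View pics/side2.png

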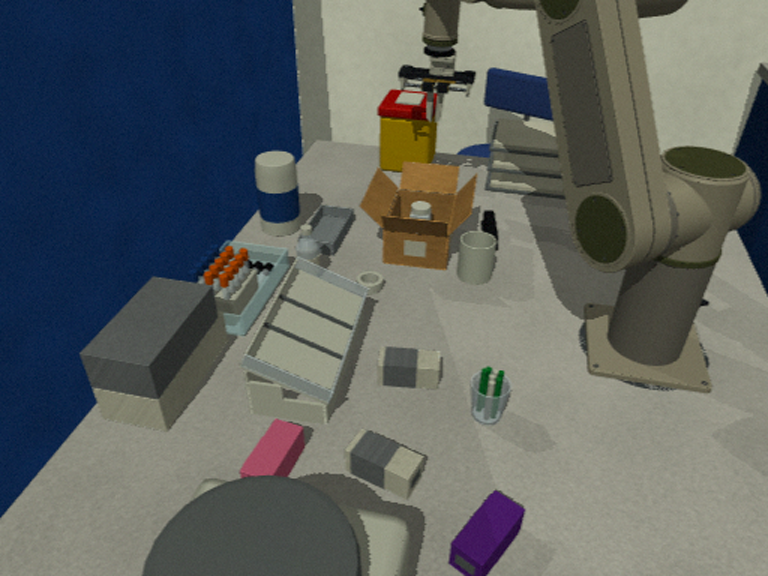

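```bash
python3 -m pendant '[{"translation":[10,-4,5],"twist":[0.01,0.01,0],"grip":-1},{"translation":[20,-6,15],"twist":[0.01,0.01,0],"grip":-1},{"translation":[20,-4,20],"twist":[0,0,0],"grip":-1},{"translation":[14,-2,20],"twist":[0,0,0],"grip":-1},{"translation":[8,0,15],"twist":[0,0,0],"grip":-1},{"translation":[4,0,9],"twist":[0,0,0],"grip":-1},{"translation":[0,0,4],"twist":[0,0,0],"grip":-1},{"translation":[0,0,2],"twist":[0,0,0],"grip":-1},{"translation":[0,0,0],"twist":[0,0,0],"grip":-1},{"translation":[0,0,0],"twist":[0,0,0],"grip":-1}]'
python3 - <<'E'
from h import *
s=robot.read_state();print(s["tool_pos"],s["opening"],s["force"])
go([.504,-.448,.12],down(np.radians(2.2)))
from m import *
T=np.load("s1_top.npz")["W"]
rect(T,(T[...,0]>.4)&(T[...,0]<.6)&(T[...,1]<-.15)&(T[...,1]>-.4),.066,.086)
E
```

```text
t: 18.25
tool_pos: [0.5018, -0.4499, 0.1253]
orientation: [-2.165, -2.271, -0.005]
force: [0.8, 0.3, -0.6]
opening: 0.0007
[ 0.50184655 -0.44989975  0.12525949] 0.0006616796704353884 [ 0.83310073  0.30538668 -0.62868552]
 n=1 trans [1.8 2.2 5.3] twist [-0.0007 -0.0049  0.0097] | total p [1.8 2.2 5.3] w [-0.001 -0.005  0.01 ] q6 -0.86
 n=23 trans [-0.1  0.1  0.2] twist [ 0.0003 -0.     -0.1362] | total p [1.8 2.2 5.3] w [ 8.000e-03 -1.000e-03 -3.132e+00] q6 -0.86
 px [379. 201.] n 66 xyz [ 0.5071 -0.3727  0.077 ] rect c [ 502.7 -373.8] sz [139.9   9.6] ang 2.4
 px [335. 201.] n 160 xyz [ 0.502  -0.224   0.0788] rect c [ 502.  -224.5] sz [46.6 45.7] ang 89.5
 px [364. 200.] n 157 xyz [ 0.507  -0.3233  0.0779] rect c [ 506.8 -324.3] sz [48.5 44.3] ang 80.6
```

```bash
python3 -m pendant '[{"translation":[8,0,1],"twist":[0,0,0],"grip":-1},{"translation":[14,0,0],"twist":[0,0,0],"grip":-1},{"translation":[16,0,0],"twist":[0,0,0],"grip":-1},{"translation":[16,0,0],"twist":[0,0,0],"grip":-1},{"translation":[16,0,0],"twist":[0,0,0],"grip":-1},{"translation":[14,0,2],"twist":[0,0,0],"grip":-1},{"translation":[12,0,4],"twist":[0,0,0],"grip":-1},{"translation":[9,0,5],"twist":[0,0,0],"grip":-1},{"translation":[5,0,4],"twist":[0,0,0],"grip":-1},{"translation":[2,0,3],"twist":[0,0,0],"grip":-1}]'
python3 - <<'E'
from h import *
s=robot.read_state();print(s["tool_pos"],s["force"])
E
```

```text
t: 19.25
tool_pos: [0.4977, -0.3314, 0.1098]
orientation: [2.166, 2.269, 0.005]
force: [0.5, -0.6, 0.1]
opening: 0.0005
[ 0.49765337 -0.33142078  0.10978316] [ 0.50606235 -0.62815704  0.09442321]
```

```bash
python3 -m pendant '[{"translation":[0,0,5],"twist":[0,0,0],"grip":-1},{"translation":[0,0,5],"twist":[0,0,0],"grip":-1},{"translation":[0,0,3],"twist":[0,0,0],"grip":-1},{"translation":[0,0,2],"twist":[0,0,0],"grip":-1},{"translation":[0,0,0],"twist":[0,0,0],"grip":-1},{"translation":[0,0,0],"twist":[0,0,0],"grip":-1},{"translation":[0,0,0],"twist":[0,0,0],"grip":-1},{"translation":[0,0,0],"twist":[0,0,0],"grip":-1},{"translation":[0,0,0],"twist":[0,0,0],"grip":-1},{"translation":[0,0,0],"twist":[0,0,0],"grip":-1}]'
python3 -m pendant '[{"translation":[0,0,-15],"twist":[0,0,0],"grip":-1},{"translation":[0,0,-30],"twist":[0,0,0],"grip":-1},{"translation":[5,0,-35],"twist":[0,0,0],"grip":-1},{"translation":[20,0,-20],"twist":[0,0,0],"grip":-1},{"translation":[40,0,0],"twist":[0,0,0],"grip":-1},{"translation":[45,0,0],"twist":[0,0,0],"grip":-1},{"translation":[45,0,0],"twist":[0,0,0],"grip":-1},{"translation":[36,0,0],"twist":[0,0,0],"grip":-1},{"translation":[20,0,0],"twist":[0,0,0],"grip":-1},{"translation":[10,0,0],"twist":[0,0,0],"grip":-1}]'
python3 - <<'E'
from h import *
s=robot.read_state();print(s["tool_pos"],s["force"])
go([.4905,-.095,.12],down(np.radians(2.2)))
E
```

```text
t: 20.25
tool_pos: [0.4975, -0.3328, 0.0928]
orientation: [2.169, 2.268, 0.005]
force: [-0.7, 0.1, 1.2]
opening: 0.0004
t: 21.25
tool_pos: [0.4881, -0.1077, 0.2081]
orientation: [2.167, 2.255, 0.01]
force: [-0.2, 0.2, 0.3]
opening: 0.0006
[ 0.48806413 -0.10771081  0.20805019] [-0.22822724  0.23955688  0.33102076]
 n=2 trans [ 6.5  1.  44. ] twist [0.0073 0.0028 0.0008] | total p [13.1  1.7 88. ] w [0.015 0.006 0.002] q6 -0.36
 n=23 trans [-0.1  0.9  3.8] twist [-0.0004  0.001  -0.1365] | total p [13.1  1.7 88. ] w [-0.009  0.023 -3.14 ] q6 -0.36
```

```bash
python3 -m pendant '[{"translation":[8,0,2],"twist":[0.007,0.003,0],"grip":-1},{"translation":[5,1,12],"twist":[0.005,0.002,0],"grip":-1},{"translation":[1,0,20],"twist":[0,0,0],"grip":-1},{"translation":[0,0,20],"twist":[0,0,0],"grip":-1},{"translation":[0,0,14],"twist":[0,0,0],"grip":-1},{"translation":[0,0,8],"twist":[0,0,0],"grip":-1},{"translation":[0,0,4],"twist":[0,0,0],"grip":-1},{"translation":[0,0,1],"twist":[0,0,0],"grip":-1},{"translation":[0,0,0],"twist":[0,0,0],"grip":-1},{"translation":[0,0,0],"twist":[0,0,0],"grip":-1}]'
python3 - <<'E'
from h import *
s=robot.read_state();print(s["tool_pos"],s["force"])
E
```

```text
t: 22.25
tool_pos: [0.4901, -0.0966, 0.1235]
orientation: [2.179, 2.259, 0.0]
force: [0.2, 0.4, -0.1]
opening: 0.0004
[ 0.49014338 -0.09660157  0.12351886] [ 0.1654676   0.42304649 -0.11153164]
```

```bash
python3 -m pendant '[{"translation":[-8,0,1],"twist":[0,0,0],"grip":-1},{"translation":[-14,0,0],"twist":[0,0,0],"grip":-1},{"translation":[-16,0,0],"twist":[0,0,0],"grip":-1},{"translation":[-16,0,0],"twist":[0,0,0],"grip":-1},{"translation":[-16,0,0],"twist":[0,0,0],"grip":-1},{"translation":[-14,0,2],"twist":[0,0,0],"grip":-1},{"translation":[-12,0,4],"twist":[0,0,0],"grip":-1},{"translation":[-9,0,5],"twist":[0,0,0],"grip":-1},{"translation":[-5,0,4],"twist":[0,0,0],"grip":-1},{"translation":[-2,0,3],"twist":[0,0,0],"grip":-1}]'
python3 - <<'E'
from h import *
s=robot.read_state();print(s["tool_pos"],s["force"])
E
```

```text
t: 23.25
tool_pos: [0.4967, -0.22, 0.1074]
orientation: [2.174, 2.254, 0.004]
force: [0.5, 0.6, -0.6]
opening: 0.0005
[ 0.49670554 -0.22003508  0.10736117] [ 0.49672218  0.62581079 -0.61147912]
```

```bash
python3 -m pendant '[{"translation":[0,0,5],"twist":[0,0,0],"grip":-1},{"translation":[0,0,5],"twist":[0,0,0],"grip":-1},{"translation":[0,0,2],"twist":[0,0,0],"grip":-1},{"translation":[0,0,1],"twist":[0,0,0],"grip":-1},{"translation":[0,0,0],"twist":[0,0,0],"grip":-1},{"translation":[0,0,0],"twist":[0,0,0],"grip":-1},{"translation":[0,0,0],"twist":[0,0,0],"grip":-1},{"translation":[0,0,0],"twist":[0,0,0],"grip":-1},{"translation":[0,0,0],"twist":[0,0,0],"grip":-1},{"translation":[0,0,0],"twist":[0,0,0],"grip":-1}]'
python3 -m pendant '[{"translation":[0,0,-15],"twist":[0,0,0],"grip":-1},{"translation":[0,0,-30],"twist":[0,0,0],"grip":-1},{"translation":[0,0,-35],"twist":[0,0,0],"grip":-1},{"translation":[-5,10,-20],"twist":[0,0,0],"grip":-1},{"translation":[-10,28,0],"twist":[0,0,0],"grip":-1},{"translation":[-10,34,0],"twist":[0,0,0],"grip":-1},{"translation":[-10,34,0],"twist":[0,0,0],"grip":-1},{"translation":[-5,24,0],"twist":[0,0,0],"grip":-1},{"translation":[0,14,0],"twist":[0,0,0],"grip":-1},{"translation":[0,6,0],"twist":[0,0,0],"grip":-1}]'
python3 - <<'E'
from h import *
s=robot.read_state();print(s["tool_pos"],s["force"])
go([.66,-.267,.125],down(np.radians(2.2)))
p,d,W,i=snap("side");np.savez("s2_side.npz",p=p,W=W);save("side3.png",p[80:230,180:380],3.5)
p,d,W,i=snap("top");np.savez("s2_top.npz",p=p,W=W)
from m import *
rect(W,(W[...,0]>.4)&(W[...,0]<.6)&(W[...,1]<-.15)&(W[...,1]>-.4),.085,.105)
E
```

```text
t: 24.25
tool_pos: [0.497, -0.2182, 0.093]
orientation: [2.171, 2.258, 0.004]
force: [-0.0, -0.3, 0.4]
opening: 0.0004
t: 25.25
tool_pos: [0.6534, -0.254, 0.2113]
orientation: [2.167, 2.25, 0.008]
force: [-0.8, -0.3, -0.4]
opening: 0.0003
[ 0.65337902 -0.25404982  0.21130178] [-0.79744249 -0.3464337  -0.3544089 ]
 n=2 trans [-6.3  2.6 43.2] twist [ 0.0079  0.0046 -0.0004] | total p [-12.4   4.8  86.5] w [ 0.016  0.009 -0.001] q6 -0.48
 n=23 trans [0.3 0.9 3.8] twist [ 0.0006 -0.0011  0.1365] | total p [-12.4   4.8  86.5] w [ 0.015 -0.025  3.141] q6 -0.48
 px [360. 181.] n 195 xyz [ 0.5716 -0.3122  0.0961] rect c [ 579.2 -292.3] sz [95.2 50.2] ang 66.6
 px [374. 216.] n 304 xyz [ 0.4481 -0.3567  0.0936] rect c [ 453.1 -361. ] sz [ 61.  120.7] ang 53.0
```

View pics/side3.png

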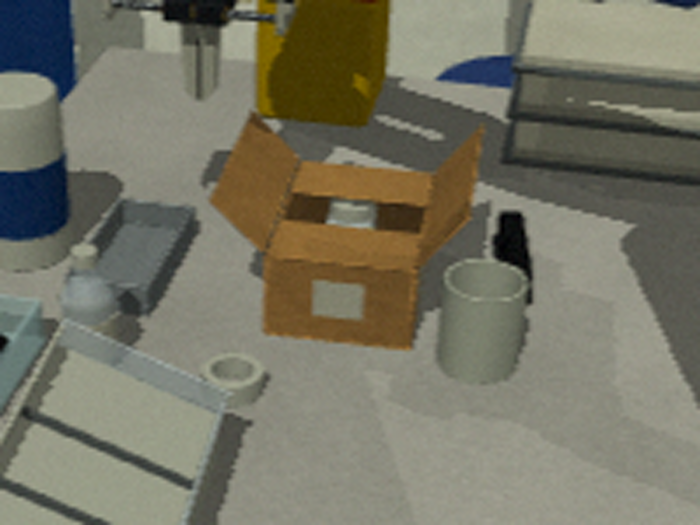

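```bash
python3 -m pendant '[{"translation":[-3,4,2],"twist":[0.007,0.004,0],"grip":-1},{"translation":[-6,3,12],"twist":[0.007,0.004,0],"grip":-1},{"translation":[-3,1,20],"twist":[0,0,0],"grip":-1},{"translation":[0,0,20],"twist":[0,0,0],"grip":-1},{"translation":[0,0,14],"twist":[0,0,0],"grip":-1},{"translation":[0,0,8],"twist":[0,0,0],"grip":-1},{"translation":[0,0,4],"twist":[0,0,0],"grip":-1},{"translation":[0,0,1],"twist":[0,0,0],"grip":-1},{"translation":[0,0,0],"twist":[0,0,0],"grip":-1},{"translation":[0,0,0],"twist":[0,0,0],"grip":-1}]'
python3 - <<'E'
from h import *
s=robot.read_state();print(s["tool_pos"],s["force"])
go([.54,-.267,.11],down(np.radians(2.2)))
E
```

```text
t: 26.35
tool_pos: [0.659, -0.2689, 0.1271]
orientation: [-2.182, -2.261, 0.002]
force: [-0.3, -1.0, -0.8]
opening: 0.0005
[ 0.65904978 -0.26894829  0.12709465] [-0.33815366 -0.9537819  -0.75978116]
 n=3 trans [  2.1 -39.6   5.7] twist [-0.0003  0.0003 -0.0009] | total p [   6.2 -118.9   17.2] w [-0.001  0.001 -0.003] q6 -0.49
 n=23 trans [-8.1 -1.   0.7] twist [1.000e-04 1.000e-04 1.365e-01] | total p [   6.2 -118.9   17.2] w [1.000e-03 1.000e-03 3.139e+00] q6 -0.49
```

```bash
python3 -m pendant '[{"translation":[0,-8,1],"twist":[0,0,0],"grip":-1},{"translation":[0,-14,0],"twist":[0,0,0],"grip":-1},{"translation":[0,-16,0],"twist":[0,0,0],"grip":-1},{"translation":[0,-16,0],"twist":[0,0,0],"grip":-1},{"translation":[0,-16,0],"twist":[0,0,0],"grip":-1},{"translation":[0,-14,2],"twist":[0,0,0],"grip":-1},{"translation":[0,-12,4],"twist":[0,0,0],"grip":-1},{"translation":[0,-9,5],"twist":[0,0,0],"grip":-1},{"translation":[0,-5,4],"twist":[0,0,0],"grip":-1},{"translation":[0,-2,3],"twist":[0,0,0],"grip":-1}]'
python3 -m pendant '[{"translation":[0,0,5],"twist":[0,0,0],"grip":-1},{"translation":[0,0,4],"twist":[0,0,0],"grip":-1},{"translation":[0,0,2],"twist":[0,0,0],"grip":-1},{"translation":[0,0,1],"twist":[0,0,0],"grip":-1},{"translation":[0,0,0],"twist":[0,0,0],"grip":-1},{"translation":[0,0,0],"twist":[0,0,0],"grip":-1},{"translation":[0,0,0],"twist":[0,0,0],"grip":-1},{"translation":[0,0,0],"twist":[0,0,0],"grip":-1},{"translation":[0,0,0],"twist":[0,0,0],"grip":-1},{"translation":[0,0,0],"twist":[0,0,0],"grip":-1}]'
python3 - <<'E'
from h import *
s=robot.read_state();print(s["tool_pos"],s["force"])
go([.335,-.279,.22],down(np.radians(2.2)))
E
```

```text
t: 27.35
tool_pos: [0.5457, -0.2751, 0.1167]
orientation: [2.168, 2.25, 0.006]
force: [0.5, -0.1, -0.3]
opening: 0.0009
t: 28.35
tool_pos: [0.547, -0.2751, 0.1039]
orientation: [2.166, 2.25, 0.006]
force: [-0.7, -0.1, -0.0]
opening: 0.0005
[ 0.54700351 -0.27514656  0.10388489] [-0.71813806 -0.09502923 -0.04529877]
 n=5 trans [  0.7 -42.2 -23.6] twist [ 0.0031  0.0021 -0.0001] | total p [   3.  -210.2 -119.5] w [ 0.016  0.01  -0.   ] q6 -0.59
 n=23 trans [-14.4  -1.2  -5.1] twist [ 0.0007 -0.0011  0.1366] | total p [   3.  -210.2 -119.5] w [ 0.016 -0.025  3.141] q6 -0.59
```

```bash
python3 -m pendant '[{"translation":[0,-5,4],"twist":[0.005,0.003,0],"grip":-1},{"translation":[0,-4,3],"twist":[0.005,0.003,0],"grip":-1},{"translation":[0,-2,1],"twist":[0,0,0],"grip":-1},{"translation":[0,0,1],"twist":[0,0,0],"grip":-1},{"translation":[0,0,0],"twist":[0,0,0],"grip":-1},{"translation":[0,0,0],"twist":[0,0,0],"grip":-1},{"translation":[0,0,-15],"twist":[0,0,0],"grip":-1},{"translation":[0,0,-30],"twist":[0,0,0],"grip":-1},{"translation":[0,0,-35],"twist":[0,0,0],"grip":-1},{"translation":[0,-10,-30],"twist":[0,0,0],"grip":-1}]'
python3 -m pendant '[{"translation":[0,-25,0],"twist":[0,0,0],"grip":-1},{"translation":[0,-35,0],"twist":[0,0,0],"grip":-1},{"translation":[0,-38,0],"twist":[0,0,0],"grip":-1},{"translation":[0,-35,0],"twist":[0,0,0],"grip":-1},{"translation":[0,-25,0],"twist":[0,0,0],"grip":-1},{"translation":[0,-15,0],"twist":[0,0,0],"grip":-1},{"translation":[0,-8,0],"twist":[0,0,0],"grip":-1},{"translation":[0,-3,0],"twist":[0,0,0],"grip":-1},{"translation":[0,0,0],"twist":[0,0,0],"grip":-1},{"translation":[0,0,0],"twist":[0,0,0],"grip":-1}]'
python3 - <<'E'
from h import *
s=robot.read_state();print(s["tool_pos"],s["force"])
go([.345,-.279,.127],down(np.radians(2.2)))
E
```

```text
t: 29.35
tool_pos: [0.5219, -0.2739, 0.2053]
orientation: [-2.177, -2.261, -0.0]
force: [-0.8, -1.4, -0.2]
opening: 0.0004
t: 30.35
tool_pos: [0.3352, -0.2839, 0.2201]
orientation: [2.166, 2.251, 0.002]
force: [1.0, -0.3, -0.1]
opening: 0.0005
[ 0.33522683 -0.28393506  0.22012131] [ 1.017838   -0.28896583 -0.07282722]
 n=3 trans [ 1.8  3.  31.1] twist [ 0.0045  0.004  -0.    ] | total p [ 5.7  8.7 93.2] w [ 0.013  0.012 -0.   ] q6 -0.86
 n=23 trans [ 0.7 -0.3  4. ] twist [ 0.0008 -0.0009  0.1366] | total p [ 5.7  8.7 93.2] w [ 0.019 -0.021  3.141] q6 -0.86
```

```bash
python3 -m pendant '[{"translation":[2,4,3],"twist":[0.005,0.005,0],"grip":-1},{"translation":[2,2,12],"twist":[0.005,0.005,0],"grip":-1},{"translation":[0,0,22],"twist":[0,0,0],"grip":-1},{"translation":[0,0,20],"twist":[0,0,0],"grip":-1},{"translation":[0,0,14],"twist":[0,0,0],"grip":-1},{"translation":[0,0,8],"twist":[0,0,0],"grip":-1},{"translation":[0,0,4],"twist":[0,0,0],"grip":-1},{"translation":[0,0,2],"twist":[0,0,0],"grip":-1},{"translation":[0,0,0],"twist":[0,0,0],"grip":-1},{"translation":[0,0,0],"twist":[0,0,0],"grip":-1}]'
python3 - <<'E'
from h import *
s=robot.read_state();print(s["tool_pos"],s["force"])
go([.451,-.279,.11],down(np.radians(2.2)))
E
```

```text
t: 31.35
tool_pos: [0.345, -0.2768, 0.1271]
orientation: [-2.17, -2.266, -0.003]
force: [0.0, 0.5, 0.2]
opening: 0.0004
[ 0.34495664 -0.27678639  0.12708972] [0.04919651 0.45182105 0.17575903]
 n=3 trans [-2.2 35.3  5.7] twist [-0.0003 -0.0013  0.0016] | total p [ -6.9 105.9  17. ] w [-0.001 -0.004  0.005] q6 -0.84
 n=23 trans [-7.2  0.   0.7] twist [ 3.000e-04 -1.000e-04 -1.364e-01] | total p [ -6.9 105.9  17. ] w [ 6.000e-03 -2.000e-03 -3.137e+00] q6 -0.84
```

```bash
python3 -m pendant '[{"translation":[0,8,1],"twist":[0,0,0],"grip":-1},{"translation":[0,14,0],"twist":[0,0,0],"grip":-1},{"translation":[0,15,0],"twist":[0,0,0],"grip":-1},{"translation":[0,15,0],"twist":[0,0,0],"grip":-1},{"translation":[0,14,0],"twist":[0,0,0],"grip":-1},{"translation":[0,13,2],"twist":[0,0,0],"grip":-1},{"translation":[0,12,4],"twist":[0,0,0],"grip":-1},{"translation":[0,9,5],"twist":[0,0,0],"grip":-1},{"translation":[0,5,5],"twist":[0,0,0],"grip":-1},{"translation":[0,2,4],"twist":[0,0,0],"grip":-1}]'
python3 -m pendant '[{"translation":[0,1,6],"twist":[0,0,0],"grip":-1},{"translation":[0,1,5],"twist":[0,0,0],"grip":-1},{"translation":[0,0,3],"twist":[0,0,0],"grip":-1},{"translation":[0,0,2],"twist":[0,0,0],"grip":-1},{"translation":[0,0,1],"twist":[0,0,0],"grip":-1},{"translation":[0,0,0],"twist":[0,0,0],"grip":-1},{"translation":[0,0,0],"twist":[0,0,0],"grip":-1},{"translation":[0,0,0],"twist":[0,0,0],"grip":-1},{"translation":[0,0,0],"twist":[0,0,0],"grip":-1},{"translation":[0,0,0],"twist":[0,0,0],"grip":-1}]'
python3 - <<'E'
from h import *
s=robot.read_state();print(s["tool_pos"],s["force"])
E
```

```text
t: 32.35
tool_pos: [0.4631, -0.2751, 0.1114]
orientation: [2.169, 2.26, 0.004]
force: [0.7, 0.2, 0.0]
opening: 0.001
t: 33.35
tool_pos: [0.4646, -0.2756, 0.0968]
orientation: [2.17, 2.258, 0.005]
force: [0.9, -0.1, 2.0]
opening: 0.0003
[ 0.46459898 -0.2755558   0.09682614] [ 0.88146412 -0.0715826   2.04348599]
```

```bash
python3 -m pendant '[{"translation":[0,0,-15],"twist":[0,0,0],"grip":-1},{"translation":[0,0,-30],"twist":[0,0,0],"grip":-1},{"translation":[10,0,-30],"twist":[0,0,0],"grip":-1},{"translation":[25,0,-15],"twist":[0,0,0],"grip":-1},{"translation":[40,0,0],"twist":[0,0,0],"grip":-1},{"translation":[45,0,0],"twist":[0,0,0],"grip":-1},{"translation":[45,0,0],"twist":[0,0,0],"grip":-1},{"translation":[40,0,0],"twist":[0,0,0],"grip":-1},{"translation":[25,0,0],"twist":[0,0,0],"grip":-1},{"translation":[10,0,0],"twist":[0,0,0],"grip":-1}]'
python3 - <<'E'
from m import *
s=robot.read_state();print(s["tool_pos"],s["force"])
p,d,W,i=snap("side");np.savez("s3_side.npz",p=p,W=W);save("side4.png",p)
rect(W,(W[...,0]>.35)&(W[...,0]<.65)&(W[...,1]<-.15)&(W[...,1]>-.4),.09,.12,"carton")
m=(W[...,0]>.3)&(W[...,0]<.55)&(W[...,1]<.5)&(W[...,1]>.1);rect(W,m,.043,.056,"box")
P=W.reshape(-1,3)
for nm,x0,x1 in(("near",.43,.485),("far",.51,.56)):
    Q=P[(P[:,0]>x0)&(P[:,0]<x1)&(P[:,1]>-.36)&(P[:,1]<-.19)&(P[:,2]>.08)&(P[:,2]<.13)]
    A=np.c_[Q[:,:2],np.ones(len(Q))];print(nm,len(Q),np.linalg.lstsq(A,Q[:,2],rcond=None)[0].round(3),np.median(Q[:,2]))
go([.4335,.2005,.15],down(np.radians(97)))
E
```

```text
t: 34.35
tool_pos: [0.4548, -0.0294, 0.1996]
orientation: [2.171, 2.247, 0.012]
force: [0.9, 0.5, -0.4]
opening: 0.0006
[ 0.45479097 -0.02941728  0.19959971] [ 0.89620545  0.49184674 -0.38933185]
carton px [280. 142.] n 949 xyz [ 0.5057 -0.2467  0.0954] rect c [ 497.4 -273.9] sz [149.9 218.1] ang 2.1
box px [272. 239.] n 576 xyz [0.4346 0.2037 0.0497] rect c [435.3 199.8] sz [109.7  55.4] ang 8.7
box px [256. 303.] n 946 xyz [0.4296 0.4222 0.0498] rect c [430.9 419. ] sz [ 53.5 110.7] ang 73.0
near 265 [-0.001  0.001  0.096] 0.09546049303791038
far 279 [0.007 0.002 0.092] 0.09565457089247742
 n=11 trans [ 17.1 -15.4   4.3] twist [ 0.0017 -0.0007  0.1348] | total p [230.4 -14.4  48. ] w [ 0.019 -0.008  1.483] q6 -0.21
 n=12 trans [16.5 13.9  4.2] twist [ 0.0007  0.0016 -0.1382] | total p [230.4 -14.4  48. ] w [ 0.008  0.019 -1.659] q6 -0.21
```

View pics/side4.png

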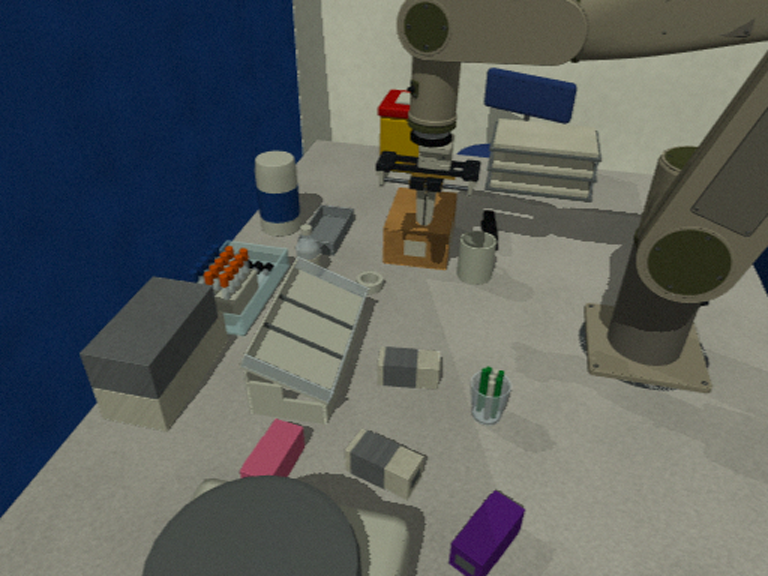

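```bash
python3 -m pendant '[{"translation":[14,14,0],"twist":[0,0.002,-0.13],"grip":1},{"translation":[16,14,0],"twist":[0,0.002,-0.14],"grip":1},{"translation":[16,14,0],"twist":[0,0.002,-0.14],"grip":1},{"translation":[16,14,0],"twist":[0,0.002,-0.14],"grip":1},{"translation":[16,14,0],"twist":[0,0.002,-0.14],"grip":1},{"translation":[16,14,0],"twist":[0,0.002,-0.14],"grip":1},{"translation":[16,14,0],"twist":[0,0.002,-0.14],"grip":1},{"translation":[16,14,0],"twist":[0,0.002,-0.14],"grip":1},{"translation":[16,14,0],"twist":[0,0.002,-0.14],"grip":1},{"translation":[16,14,0],"twist":[0,0.002,-0.14],"grip":1}]'
python3 - <<'E'
from h import *
go([.4335,.2005,.15],down(np.radians(97)))
E
```

```text
t: 35.4
tool_pos: [0.4703, 0.1573, 0.2044]
orientation: [0.162, 3.129, 0.003]
force: [-0.2, 0.2, -0.6]
opening: 0.0761
 n=2 trans [19.6 20.7 27.1] twist [ 0.0007  0.0045 -0.1129] | total p [41.5 39.  54.1] w [ 0.001  0.009 -0.226] q6 -1.25
 n=21 trans [ 3.2 -2.3  2.6] twist [ 6.000e-04 -1.000e-04  1.388e-01] | total p [41.5 39.  54.1] w [ 1.300e-02 -2.000e-03  2.916e+00] q6 -1.25
```

```bash
python3 -m pendant '[{"translation":[14,13,0],"twist":[0,0.004,-0.09],"grip":1},{"translation":[10,9,3],"twist":[0,0.002,-0.05],"grip":1},{"translation":[7,6,12],"twist":[0,0,-0.03],"grip":1},{"translation":[4,4,22],"twist":[0,0,-0.015],"grip":1},{"translation":[2,2,24],"twist":[0,0,-0.005],"grip":1},{"translation":[0,0,18],"twist":[0,0,0],"grip":1},{"translation":[0,0,10],"twist":[0,0,0],"grip":1},{"translation":[0,0,5],"twist":[0,0,0],"grip":1},{"translation":[0,0,2],"twist":[0,0,0],"grip":1},{"translation":[0,0,0],"twist":[0,0,0],"grip":1}]'
python3 - <<'E'
from h import *
go([.4335,.2005,.014],down(np.radians(97)))
print(robot.read_state()["tool_pos"])
E
```

```text
t: 36.4
tool_pos: [0.437, 0.1872, 0.1051]
orientation: [-0.146, 3.132, -0.002]
force: [-1.1, -0.7, 0.3]
opening: 0.0928
 n=3 trans [ 0.8  4.6 30.3] twist [-0.0004  0.0019 -0.0097] | total p [ 2.7 13.7 91. ] w [-0.001  0.006 -0.029] q6 -1.36
 n=23 trans [ 0.9 -0.1  4. ] twist [4.000e-04 1.000e-04 1.353e-01] | total p [ 2.7 13.7 91. ] w [9.000e-03 2.000e-03 3.113e+00] q6 -1.36
[0.43697789 0.18719714 0.10506957]
```

```bash
python3 -m pendant '[{"translation":[2,6,2],"twist":[0,0.004,-0.015],"grip":1},{"translation":[1,4,6],"twist":[0,0.002,-0.01],"grip":1},{"translation":[0,2,12],"twist":[0,0,0],"grip":1},{"translation":[0,1,18],"twist":[0,0,0],"grip":1},{"translation":[0,0,18],"twist":[0,0,0],"grip":1},{"translation":[0,0,13],"twist":[0,0,0],"grip":1},{"translation":[0,0,7],"twist":[0,0,0],"grip":1},{"translation":[0,0,4],"twist":[0,0,0],"grip":1},{"translation":[0,0,2],"twist":[0,0,0],"grip":1},{"translation":[0,0,0],"twist":[0,0,0],"grip":1}]'
python3 - <<'E'
from h import *
go([.4335,.2005,.014],down(np.radians(97)))
print(robot.read_state()["tool_pos"])
E
```

```text
t: 37.4
tool_pos: [0.4347, 0.2029, 0.0203]
orientation: [-0.192, 3.131, 0.0]
force: [0.3, -0.0, 0.5]
opening: 0.0928
 n=1 trans [ 1.5 -2.2  6.2] twist [-0.      0.0048  0.0001] | total p [ 1.5 -2.2  6.2] w [-0.     0.005  0.   ] q6 -1.36
 n=23 trans [0.2 0.1 0.3] twist [-0.0003 -0.     -0.1366] | total p [ 1.5 -2.2  6.2] w [-0.008 -0.    -3.142] q6 -1.36
[0.43470116 0.20288408 0.02025598]
```

```bash
cat >> h.py <<'E'
psi=np.radians(2.8);th=np.radians(22);DO=np.array([.621,.199,.082])
DX=np.array([np.cos(th)*np.cos(psi),np.cos(th)*np.sin(psi),np.sin(th)]);DY=np.array([-np.sin(psi),np.cos(psi),0]);DN=np.cross(DX,DY)
DR=np.stack([-DX,DY,-DN],1)
def deck(x,y,z): return DO+x*DX+y*DY+z*DN
def indeck(p): return np.stack([DX,DY,DN])@(np.array(p)-DO)
E
python3 -m pendant '[{"translation":[1,0,3],"twist":[0,0.003,0],"grip":1},{"translation":[0,0,1],"twist":[0,0,0],"grip":1},{"translation":[0,0,0],"twist":[0,0,0],"grip":-1},{"translation":[0,0,0],"twist":[0,0,0],"grip":-1},{"translation":[0,0,0],"twist":[0,0,0],"grip":-1},{"translation":[0,0,0],"twist":[0,0,0],"grip":-1},{"translation":[0,0,0],"twist":[0,0,0],"grip":-1},{"translation":[0,0,-10],"twist":[0,0,0],"grip":-1},{"translation":[0,0,-25],"twist":[0,0,0],"grip":-1},{"translation":[0,0,-35],"twist":[0,0,0],"grip":-1}]' 25
python3 - <<'E'
from h import *
s=robot.read_state();print(s["tool_pos"],s["opening"])
t=deck(-.015,-.085,.09);print(t)
go(t,DR,n=8)
E
```

```text
t: 38.4
tool_pos: [0.4305, 0.2015, 0.0854]
orientation: [0.191, -3.13, 0.003]
force: [0.0, 1.0, -0.5]
opening: 0.0497
[0.43045403 0.20146934 0.08537668] 0.049675437614821495
[0.57758673 0.11177514 0.15982745]
 n=8 trans [-18.7 -12.9  -6.3] twist [ 0.0015 -0.0487  0.0091] | total p [-134.7 -107.   -75. ] w [ 0.012 -0.389  0.072] q6 -1.36
 n=8 trans [ 14.5 -31.9  -3.3] twist [ 0.0743  0.0023 -0.3764] | total p [-134.7 -107.   -75. ] w [ 0.594  0.019 -3.011] q6 -1.36
```

```bash
python3 -m pendant '[{"translation":[0,0,-30],"twist":[0,0,0],"grip":-1},{"translation":[-8,-5,-25],"twist":[0,-0.02,0.004],"grip":-1},{"translation":[-17,-12,-12],"twist":[0.001,-0.048,0.009],"grip":-1},{"translation":[-20,-14,-3],"twist":[0.002,-0.055,0.011],"grip":-1},{"translation":[-22,-16,-3],"twist":[0.002,-0.055,0.011],"grip":-1},{"translation":[-22,-16,-3],"twist":[0.002,-0.055,0.011],"grip":-1},{"translation":[-18,-13,-3],"twist":[0.002,-0.05,0.01],"grip":-1},{"translation":[-12,-10,-2],"twist":[0.001,-0.04,0.007],"grip":-1},{"translation":[-7,-5,0],"twist":[0,-0.02,0.005],"grip":-1},{"translation":[-3,-2,0],"twist":[0,-0.01,0],"grip":-1}]'
python3 - <<'E'
from h import *
s=robot.read_state();print(s["tool_pos"],s["opening"],indeck(s["tool_pos"]))
go(deck(-.015,-.085,.06),DR)
E
```

```text
t: 39.4
tool_pos: [0.5723, 0.1137, 0.1977]
orientation: [-0.068, 2.762, 0.012]
force: [0.4, 0.3, -0.6]
opening: 0.05
[0.57229581 0.11370404 0.19765222] 0.049995817671134646 [-0.00564303 -0.08281493  0.12701487]
 n=2 trans [ 4.6 -1.1 33.5] twist [-0.0005 -0.0025  0.0001] | total p [ 9.  -2.1 67.1] w [-0.001 -0.005  0.   ] q6 -1.48
 n=23 trans [0.2 0.6 2.9] twist [ 3.000e-04 -1.000e-04 -1.366e-01] | total p [ 9.  -2.1 67.1] w [ 8.000e-03 -2.000e-03 -3.141e+00] q6 -1.48
```

```bash
python3 -m pendant '[{"translation":[4,-1,5],"twist":[0,-0.003,0],"grip":-1},{"translation":[3,-1,14],"twist":[0,0,0],"grip":-1},{"translation":[1,0,20],"twist":[0,0,0],"grip":-1},{"translation":[0,0,18],"twist":[0,0,0],"grip":-1},{"translation":[0,0,13],"twist":[0,0,0],"grip":-1},{"translation":[0,0,8],"twist":[0,0,0],"grip":-1},{"translation":[0,0,4],"twist":[0,0,0],"grip":-1},{"translation":[0,0,2],"twist":[0,0,0],"grip":-1},{"translation":[0,0,0],"twist":[0,0,0],"grip":-1},{"translation":[0,0,0],"twist":[0,0,0],"grip":-1}]'
python3 - <<'E'
from h import *
s=robot.read_state();print(s["tool_pos"],s["opening"],indeck(s["tool_pos"]),s["force"])
go(deck(-.015,-.085,.016),DR)
p,d,W,i=snap("side");save("side5.png",p[150:290,140:340],3.5)
E
```

```text
t: 40.4
tool_pos: [0.5949, 0.1142, 0.1114]
orientation: [-0.071, 2.761, 0.012]
force: [-0.2, 1.5, -1.1]
opening: 0.0502
[0.59494513 0.11424683 0.11139978] 0.0501906130669901 [-0.01695417 -0.08337921  0.03855862] [-0.18184099  1.49708907 -1.13505549]
 n=1 trans [-2.1 -1.6 22.5] twist [ 0.0001 -0.0046  0.0026] | total p [-2.1 -1.6 22.5] w [ 0.    -0.005  0.003] q6 -1.48
 n=23 trans [ 0.1 -0.1  1. ] twist [ 0.0003  0.     -0.1365] | total p [-2.1 -1.6 22.5] w [ 0.007  0.    -3.139] q6 -1.48
```

View pics/side5.png

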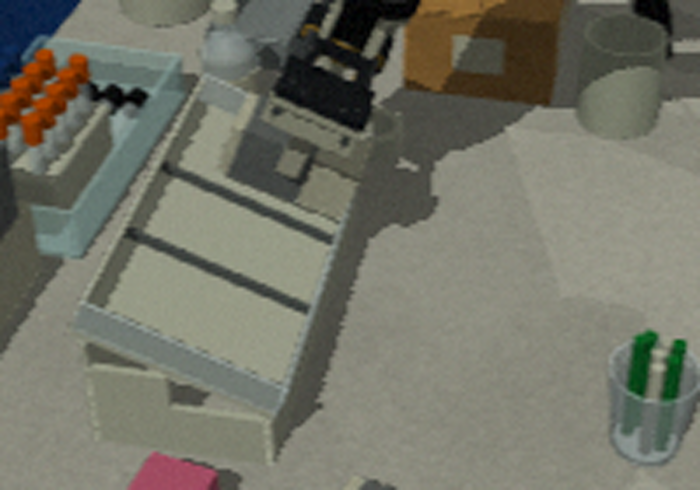

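```bash
python3 -m pendant '[{"translation":[-2,-1,5],"twist":[0,-0.003,0],"grip":-1},{"translation":[0,0,7],"twist":[0,0,0],"grip":-1},{"translation":[0,0,4],"twist":[0,0,0],"grip":-1},{"translation":[0,0,2],"twist":[0,0,0],"grip":-1},{"translation":[0,0,1],"twist":[0,0,0],"grip":-1},{"translation":[0,0,0],"twist":[0,0,0],"grip":-1},{"translation":[0,0,0],"twist":[0,0,0],"grip":-1},{"translation":[0,0,0],"twist":[0,0,0],"grip":-1},{"translation":[0,0,0],"twist":[0,0,0],"grip":-1},{"translation":[0,0,0],"twist":[0,0,0],"grip":-1}]'
python3 - <<'E'
from h import *
s=robot.read_state();print(s["opening"],indeck(s["tool_pos"]),s["force"])
E
```

```text
t: 41.45
tool_pos: [0.6055, 0.1139, 0.0993]
orientation: [-0.071, 2.756, 0.012]
force: [-5.8, -1.0, 4.8]
opening: 0.0498
0.04975797375416783 [-0.01171921 -0.08428826  0.02339255] [-5.82356983 -1.03167833  4.78182472]
```

Run:
```python
from h import *
for n in("side","top"):
    p,d,W,i=snap(n)
    Q=(W.reshape(-1,3)-DO)@np.stack([DX,DY,DN]).T
    k=(abs(Q[:,0])<.1)&(abs(Q[:,1]+.085)<.032)&(Q[:,2]>.03)&(Q[:,2]<.075)
    q=Q[k];print(n,len(q))
    for a in np.arange(-.085,.06,.01):
        m=(q[:,0]>a)&(q[:,0]<=a+.01)
        if m.sum()>3: print(round(a+.005,3),m.sum(),np.percentile(q[m,2],[50,90]).round(4),q[m,1].min().round(3),q[m,1].max().round(3))
    if n=="side": save("side6.png",p[150:260,180:310],5)
```

```text
side 348
-0.07 22 [0.0476 0.0511] -0.104 -0.057
-0.06 55 [0.0479 0.0498] -0.11 -0.056
-0.05 34 [0.0461 0.0493] -0.101 -0.055
-0.04 28 [0.0456 0.0496] -0.072 -0.055
-0.03 30 [0.0438 0.0502] -0.072 -0.057
-0.02 10 [0.0438 0.049 ] -0.065 -0.056
-0.0 20 [0.0448 0.0493] -0.073 -0.057
0.01 29 [0.0453 0.0498] -0.071 -0.054
0.02 31 [0.0464 0.0491] -0.076 -0.055
0.03 59 [0.0475 0.0503] -0.107 -0.054
0.04 30 [0.0479 0.0509] -0.105 -0.055
top 193
-0.01 12 [0.0508 0.0533] -0.1 -0.06
-0.0 9 [0.048  0.0554] -0.08 -0.057
0.01 45 [0.0499 0.0542] -0.104 -0.057
0.02 45 [0.0507 0.0547] -0.104 -0.058
0.03 45 [0.0499 0.0547] -0.104 -0.058
0.04 37 [0.0484 0.0527] -0.105 -0.058
```

View pics/side6.png

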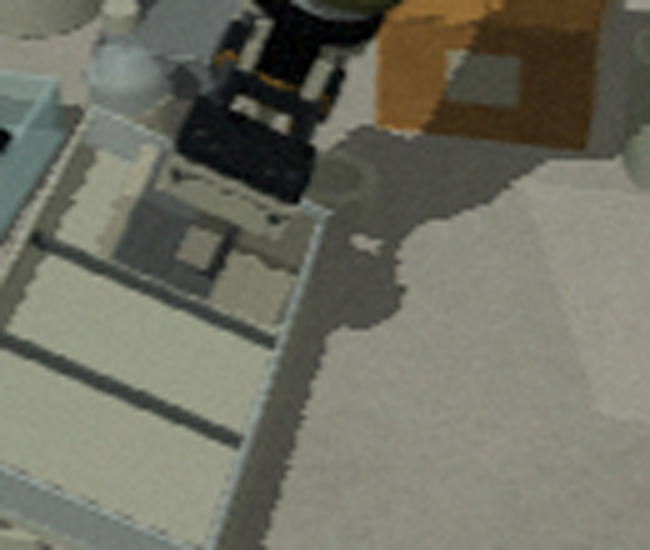

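```bash
python3 -m pendant '[{"translation":[0,0,0],"twist":[0,0,0],"grip":0.0},{"translation":[0,0,0],"twist":[0,0,0],"grip":0.4},{"translation":[0,0,0],"twist":[0,0,0],"grip":0.5},{"translation":[0,0,0],"twist":[0,0,0],"grip":0.5},{"translation":[0,0,-8],"twist":[0,0,0],"grip":0.5},{"translation":[0,0,-20],"twist":[0,0,0],"grip":0.5},{"translation":[0,0,-35],"twist":[0,0,0],"grip":0.5},{"translation":[0,0,-45],"twist":[0,0,0],"grip":0.5},{"translation":[0,0,-35],"twist":[0,0,0],"grip":1},{"translation":[0,10,-20],"twist":[0,0,0],"grip":1}]'
python3 - <<'E'
from m import *
s=robot.read_state();print(s["tool_pos"],s["opening"])
p,d,W,i=snap("side")
Q=((W.reshape(-1,3)-DO)@np.stack([DX,DY,DN]).T)
k=(abs(Q[:,0])<.1)&(abs(Q[:,1]+.085)<.04)&(Q[:,2]>.042)&(Q[:,2]<.056);q=Q[k]
print(len(q),np.median(q[:,2]),np.percentile(q[:,0],[1,5,95,99]).round(4),cv2.minAreaRect((q[:,:2]*1000).astype(np.float32)))
m=(W[...,0]>.3)&(W[...,0]<.55)&(W[...,1]<.52)&(W[...,1]>.3);rect(W,m,.043,.056,"box")
go([.4305,.4195,.15],down(np.radians(74)))
E
```

```text
t: 42.55
tool_pos: [0.5393, 0.1195, 0.2517]
orientation: [-0.069, 2.764, 0.011]
force: [1.1, 1.0, -0.2]
opening: 0.0816
[0.53925066 0.11948891 0.25167512] 0.08155436849487853
487 0.04900060994855121 [-0.0678 -0.0634  0.0348  0.0398] ((-14.175117492675781, -83.01704406738281), (110.17639923095703, 57.564002990722656), 1.6064985990524292)
box px [256. 303.] n 944 xyz [0.4295 0.422  0.0497] rect c [431.  418.4] sz [ 55.3 110.4] ang 73.6
 n=7 trans [22.6 40.9 11. ] twist [0.009  0.0539 0.0465] | total p [126.8 303.4  62.8] w [0.063 0.377 0.326] q6 -1.46
 n=21 trans [-17.4  12.    7.4] twist [-0.0254  0.0042 -0.1317] | total p [126.8 303.4  62.8] w [-0.533  0.089 -2.766] q6 -1.46
```

```bash
python3 -m pendant '[{"translation":[12,24,0],"twist":[0.005,0.03,0.025],"grip":1},{"translation":[22,40,0],"twist":[0.009,0.054,0.046],"grip":1},{"translation":[23,42,0],"twist":[0.009,0.054,0.046],"grip":1},{"translation":[23,42,0],"twist":[0.009,0.054,0.046],"grip":1},{"translation":[23,42,5],"twist":[0.009,0.054,0.046],"grip":1},{"translation":[20,36,10],"twist":[0.008,0.05,0.042],"grip":1},{"translation":[14,24,14],"twist":[0.006,0.03,0.03],"grip":1},{"translation":[8,14,14],"twist":[0.003,0.02,0.015],"grip":1},{"translation":[4,7,8],"twist":[0,0.01,0.008],"grip":1},{"translation":[0,3,4],"twist":[0,0,0],"grip":1}]'
python3 - <<'E'
from h import *
s=robot.read_state();print(s["tool_pos"],s["opening"])
go([.4305,.4195,.05],down(np.radians(74)))
E
```

```text
t: 43.6
tool_pos: [0.4222, 0.417, 0.1729]
orientation: [0.422, 3.092, 0.004]
force: [0.6, -0.7, -0.3]
opening: 0.093
[0.42224854 0.41696501 0.1729119 ] 0.0929904209788261
 n=3 trans [-1.9  1.4 41. ] twist [0.0019 0.0067 0.0027] | total p [ -4.8   4.  123.1] w [0.006 0.02  0.008] q6 -0.60
 n=23 trans [-0.3 -0.4  5.3] twist [-0.0014  0.0004 -0.1362] | total p [ -4.8   4.  123.1] w [-0.031  0.009 -3.133] q6 -0.60
```

Down to about z = 0.05 first (box top 0.05, fingers straddling), then on to 0.014.

```bash
python3 -m pendant '[{"translation":[-3,2,4],"twist":[0.003,0.01,0.004],"grip":1},{"translation":[-2,1,14],"twist":[0.002,0.006,0.003],"grip":1},{"translation":[0,0,22],"twist":[0,0,0],"grip":1},{"translation":[0,0,24],"twist":[0,0,0],"grip":1},{"translation":[0,0,20],"twist":[0,0,0],"grip":1},{"translation":[0,0,13],"twist":[0,0,0],"grip":1},{"translation":[0,0,7],"twist":[0,0,0],"grip":1},{"translation":[0,0,3],"twist":[0,0,0],"grip":1},{"translation":[0,0,0],"twist":[0,0,0],"grip":1},{"translation":[0,0,0],"twist":[0,0,0],"grip":1}]'
python3 - <<'E'
from h import *
s=robot.read_state();print(s["tool_pos"],s["force"])
go([.4305,.4195,.015],down(np.radians(74)))
E
```

```text
t: 44.6
tool_pos: [0.4352, 0.4141, 0.0637]
orientation: [0.444, 3.101, 0.006]
force: [-0.4, 0.4, -0.2]
opening: 0.0929
[0.43518647 0.414086   0.06365253] [-0.40859403  0.40921787 -0.16723892]
 n=2 trans [ 3.2  1.9 24.3] twist [ 0.0024  0.0042 -0.0027] | total p [ 6.4  3.6 48.6] w [ 0.005  0.008 -0.005] q6 -0.61
 n=23 trans [ 0.3 -0.4  2.1] twist [ 0.0006 -0.0003  0.1364] | total p [ 6.4  3.6 48.6] w [ 0.013 -0.008  3.136] q6 -0.61
```

```bash
python3 -m pendant '[{"translation":[3,2,3],"twist":[0.003,0.005,0],"grip":1},{"translation":[2,1,9],"twist":[0,0.002,0],"grip":1},{"translation":[0,0,12],"twist":[0,0,0],"grip":1},{"translation":[0,0,10],"twist":[0,0,0],"grip":1},{"translation":[0,0,6],"twist":[0,0,0],"grip":1},{"translation":[0,0,3],"twist":[0,0,0],"grip":1},{"translation":[0,0,2],"twist":[0,0,0],"grip":1},{"translation":[0,0,1],"twist":[0,0,0],"grip":1},{"translation":[0,0,0],"twist":[0,0,0],"grip":1},{"translation":[0,0,0],"twist":[0,0,0],"grip":1}]'
python3 - <<'E'
from h import *
s=robot.read_state();print(s["tool_pos"],s["force"])
go([.4305,.4195,.015],down(np.radians(74)))
E
```

```text
t: 45.6
tool_pos: [0.4318, 0.42, 0.0153]
orientation: [0.444, 3.107, 0.006]
force: [0.3, -0.6, -0.1]
opening: 0.093
[0.43180752 0.42000383 0.01526084] [ 0.33203012 -0.61679091 -0.08211818]
 n=1 trans [ 1.1 -0.9  0.3] twist [ 0.0039  0.0022 -0.0048] | total p [ 1.1 -0.9  0.3] w [ 0.004  0.002 -0.005] q6 -0.60
 n=23 trans [-0.1 -0.1  0. ] twist [ 0.0002 -0.0003  0.1364] | total p [ 1.1 -0.9  0.3] w [ 3.000e-03 -6.000e-03  3.137e+00] q6 -0.60
```

```bash
python3 -m pendant '[{"translation":[0,0,0],"twist":[0,0,0],"grip":-1},{"translation":[0,0,0],"twist":[0,0,0],"grip":-1},{"translation":[0,0,0],"twist":[0,0,0],"grip":-1},{"translation":[0,0,0],"twist":[0,0,0],"grip":-1},{"translation":[0,0,0],"twist":[0,0,0],"grip":-1},{"translation":[0,0,-10],"twist":[0,0,0],"grip":-1},{"translation":[0,0,-25],"twist":[0,0,0],"grip":-1},{"translation":[0,0,-35],"twist":[0,0,0],"grip":-1},{"translation":[0,0,-30],"twist":[0,0,0],"grip":-1},{"translation":[0,0,-20],"twist":[0,0,0],"grip":-1}]' 25
python3 - <<'E'
from h import *
s=robot.read_state();print(s["tool_pos"],s["opening"])
go(deck(-.012,.085,.11),DR,n=8)
E
```

```text
t: 46.6
tool_pos: [0.4288, 0.4174, 0.1374]
orientation: [-0.444, -3.107, 0.004]
force: [-0.0, 0.7, -1.3]
opening: 0.0498
[0.42878887 0.41737172 0.13739013] 0.04977156059060089
 n=8 trans [-20.  -14.5  -2.1] twist [-0.0083 -0.0479 -0.0411] | total p [-168.4  -92.6  -42.2] w [-0.066 -0.383 -0.328] q6 -0.60
 n=8 trans [-24.7  23.5  -7.2] twist [-0.0676  0.0117  0.3452] | total p [-168.4  -92.6  -42.2] w [-0.541  0.094  2.761] q6 -0.60
```

```bash
python3 -m pendant '[{"translation":[-8,-6,-20],"twist":[-0.003,-0.02,-0.016],"grip":-1},{"translation":[-17,-12,-15],"twist":[-0.008,-0.045,-0.038],"grip":-1},{"translation":[-22,-16,-3],"twist":[-0.009,-0.053,-0.045],"grip":-1},{"translation":[-25,-18,-2],"twist":[-0.01,-0.058,-0.05],"grip":-1},{"translation":[-25,-18,-2],"twist":[-0.01,-0.058,-0.05],"grip":-1},{"translation":[-22,-16,-2],"twist":[-0.009,-0.053,-0.045],"grip":-1},{"translation":[-17,-12,-2],"twist":[-0.008,-0.045,-0.038],"grip":-1},{"translation":[-12,-9,0],"twist":[-0.005,-0.03,-0.025],"grip":-1},{"translation":[-6,-5,0],"twist":[-0.002,-0.015,-0.013],"grip":-1},{"translation":[-3,-2,0],"twist":[0,-0.005,-0.005],"grip":-1}]'
python3 - <<'E'
from h import *
s=robot.read_state();print(s["tool_pos"],s["opening"],indeck(s["tool_pos"]))
go(deck(-.012,.085,.04),DR)
E
```

```text
t: 47.6
tool_pos: [0.5684, 0.2807, 0.2253]
orientation: [-0.079, 2.733, 0.018]
force: [-0.7, -0.3, -0.7]
opening: 0.0498
[0.56838558 0.28067589 0.22528437] 0.04978304999502334 [0.00864959 0.08414859 0.15104251]
 n=3 trans [ 7.5  0.2 36.9] twist [0.0015 0.0078 0.0028] | total p [ 23.2   0.5 110.5] w [0.005 0.023 0.008] q6 -1.11
 n=23 trans [0.1 1.5 4.8] twist [-0.0016  0.0003 -0.1362] | total p [ 23.2   0.5 110.5] w [-0.037  0.007 -3.133] q6 -1.11
```

```bash
python3 -m pendant '[{"translation":[7,0,4],"twist":[0.003,0.012,0.005],"grip":-1},{"translation":[6,0,14],"twist":[0.002,0.008,0.003],"grip":-1},{"translation":[4,0,22],"twist":[0,0,0],"grip":-1},{"translation":[2,0,22],"twist":[0,0,0],"grip":-1},{"translation":[0,0,17],"twist":[0,0,0],"grip":-1},{"translation":[0,0,11],"twist":[0,0,0],"grip":-1},{"translation":[0,0,6],"twist":[0,0,0],"grip":-1},{"translation":[0,0,3],"twist":[0,0,0],"grip":-1},{"translation":[0,0,0],"twist":[0,0,0],"grip":-1},{"translation":[0,0,0],"twist":[0,0,0],"grip":-1}]'
python3 - <<'E'
from h import *
s=robot.read_state();print(s["tool_pos"],s["opening"],indeck(s["tool_pos"]),s["force"])
go(deck(-.014,.085,.017),DR)
E
```

```text
t: 48.6
tool_pos: [0.5837, 0.2845, 0.1148]
orientation: [-0.066, 2.767, 0.011]
force: [0.0, 0.2, -1.3]
opening: 0.0499
[0.58366841 0.2845171  0.11475347] 0.04987156570793373 [-0.01842895  0.08723865  0.04277154] [ 0.03072853  0.23784344 -1.27308933]
 n=1 trans [-4.7 -2.2 25.7] twist [-0.0011 -0.0099 -0.0007] | total p [-4.7 -2.2 25.7] w [-0.001 -0.01  -0.001] q6 -1.07
 n=23 trans [-0.2  0.3  1.1] twist [-7.000e-04  1.000e-04  1.366e-01] | total p [-4.7 -2.2 25.7] w [-1.600e-02  2.000e-03  3.141e+00] q6 -1.07
```

```bash
python3 -m pendant '[{"translation":[-3,-1,3],"twist":[-0.001,-0.006,0],"grip":-1},{"translation":[-1,-1,6],"twist":[0,-0.003,0],"grip":-1},{"translation":[0,0,6],"twist":[0,0,0],"grip":-1},{"translation":[0,0,4],"twist":[0,0,0],"grip":-1},{"translation":[0,0,2],"twist":[0,0,0],"grip":-1},{"translation":[0,0,1],"twist":[0,0,0],"grip":-1},{"translation":[0,0,0],"twist":[0,0,0],"grip":-1},{"translation":[0,0,0],"twist":[0,0,0],"grip":-1},{"translation":[0,0,0],"twist":[0,0,0],"grip":-1},{"translation":[0,0,0],"twist":[0,0,0],"grip":-1}]'
python3 - <<'E'
from h import *
s=robot.read_state();print(s["opening"],indeck(s["tool_pos"]),s["force"])
go(deck(-.014,.085,.017),DR)
E
```

```text
t: 49.6
tool_pos: [0.598, 0.284, 0.1002]
orientation: [-0.065, 2.753, 0.016]
force: [-3.6, -1.7, 3.1]
opening: 0.0497
0.04972394036576924 [-0.01065504  0.08600764  0.02397871] [-3.57316527 -1.7366307   3.06197209]
 n=1 trans [ 3.4 -1.   7. ] twist [ 0.0014  0.0039 -0.0018] | total p [ 3.4 -1.   7. ] w [ 0.001  0.004 -0.002] q6 -1.08
 n=23 trans [-0.1 -0.2  0.3] twist [ 3.000e-04 -1.000e-04  1.365e-01] | total p [ 3.4 -1.   7. ] w [ 6.00e-03 -2.00e-03  3.14e+00] q6 -1.08
```

```bash
python3 -m pendant '[{"translation":[4,0,0],"twist":[0,0,0],"grip":-1},{"translation":[4,0,0],"twist":[0,0,0],"grip":-1},{"translation":[3,0,0],"twist":[0,0,0],"grip":-1},{"translation":[0,0,0],"twist":[0,0,0],"grip":-1},{"translation":[0,0,0],"twist":[0,0,0],"grip":-1},{"translation":[0,0,0],"twist":[0,0,0],"grip":-1},{"translation":[0,0,0],"twist":[0,0,0],"grip":-1},{"translation":[0,0,0],"twist":[0,0,0],"grip":-1},{"translation":[0,0,0],"twist":[0,0,0],"grip":-1},{"translation":[0,0,0],"twist":[0,0,0],"grip":-1}]'
python3 - <<'E'
from h import *
s=robot.read_state();print(s["opening"],indeck(s["tool_pos"]),np.stack([DX,DY,DN])@s["force"])
p,d,W,i=snap("side");save("side7.png",p[180:300,130:280],5)
for y0 in(-.085,.085):
    Q=((W.reshape(-1,3)-DO)@np.stack([DX,DY,DN]).T)
    k=(abs(Q[:,0])<.1)&(abs(Q[:,1]-y0)<.033)&(Q[:,2]>.04)&(Q[:,2]<.058);q=Q[k]
    print(len(q),np.median(q[:,2]),np.percentile(q[:,0],[1,99]).round(4),cv2.minAreaRect((q[:,:2]*1000).astype(np.float32)))
E
```

```text
t: 50.6
tool_pos: [0.5897, 0.2838, 0.0979]
orientation: [-0.066, 2.746, 0.017]
force: [1.8, -0.5, 0.7]
opening: 0.0497
0.049691824511286745 [-0.01922739  0.08626519  0.02491747] [ 1.9034056  -0.58863643  0.01414737]
124 0.04866028120957605 [-0.0683  0.04  ] ((-13.7745361328125, -82.8403091430664), (109.48739624023438, 53.380672454833984), 1.7662421464920044)
264 0.0494426925615921 [-0.0731  0.0352] ((-19.247867584228516, 87.71416473388672), (53.71014404296875, 109.0589599609375), 89.10179138183594)
```

View pics/side7.png

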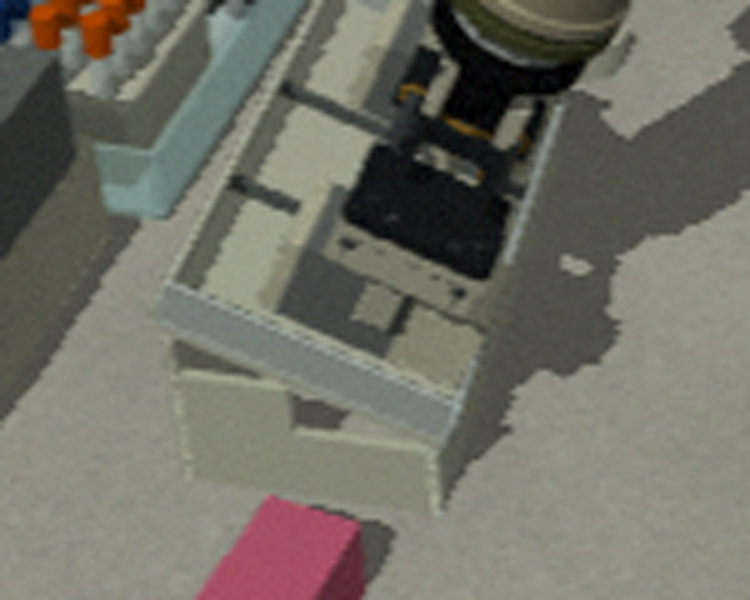

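```bash
python3 -m pendant '[{"translation":[0,0,0],"twist":[0,0,0],"grip":0.0},{"translation":[0,0,0],"twist":[0,0,0],"grip":0.4},{"translation":[0,0,0],"twist":[0,0,0],"grip":0.5},{"translation":[0,0,0],"twist":[0,0,0],"grip":0.5},{"translation":[0,0,-8],"twist":[0,0,0],"grip":0.5},{"translation":[0,0,-20],"twist":[0,0,0],"grip":0.5},{"translation":[0,0,-30],"twist":[0,0,0],"grip":0.5},{"translation":[0,-5,-20],"twist":[0,0,0],"grip":0.5},{"translation":[0,-20,-10],"twist":[0,0,0],"grip":0.5},{"translation":[0,-30,0],"twist":[0,0,0],"grip":0.5}]'
python3 -m pendant '[{"translation":[0,-35,0],"twist":[0,0,0],"grip":0.5},{"translation":[0,-30,0],"twist":[0,0,0],"grip":0.5},{"translation":[0,-22,0],"twist":[0,0,0],"grip":0.5},{"translation":[0,-14,0],"twist":[0,0,0],"grip":0.5},{"translation":[0,-8,0],"twist":[0,0,0],"grip":0.5},{"translation":[0,-4,0],"twist":[0,0,0],"grip":0.5},{"translation":[0,0,0],"twist":[0,0,0],"grip":0.5},{"translation":[0,0,0],"twist":[0,0,0],"grip":0.5},{"translation":[0,0,0],"twist":[0,0,0],"grip":0.5},{"translation":[0,0,0],"twist":[0,0,0],"grip":0.5}]'
python3 - <<'E'
from h import *
s=robot.read_state();print(s["opening"],indeck(s["tool_pos"]))
go(deck(-.014,-.083,.024),DR)
E
```

```text
t: 51.65
tool_pos: [0.5545, 0.2284, 0.1826]
orientation: [-0.071, 2.75, 0.018]
force: [0.8, 0.5, -0.7]
opening: 0.0697
t: 52.65
tool_pos: [0.5602, 0.1117, 0.1881]
orientation: [-0.073, 2.744, 0.02]
force: [-0.3, -0.2, 0.2]
opening: 0.0698
0.06978845561134132 [-0.02051004 -0.08422999  0.12276544]
 n=3 trans [-1.9  0.3 32.9] twist [0.0019 0.0044 0.001 ] | total p [-5.2  0.7 98.8] w [0.006 0.013 0.003] q6 -1.49
 n=23 trans [-0.1 -0.4  4.3] twist [-0.0009  0.0004 -0.1365] | total p [-5.2  0.7 98.8] w [-0.021  0.009 -3.139] q6 -1.49
```

```bash
python3 -m pendant '[{"translation":[-2,1,4],"twist":[0.003,0.006,0],"grip":0.5},{"translation":[-2,0,12],"twist":[0.003,0.004,0],"grip":0.5},{"translation":[-1,0,17],"twist":[0,0,0],"grip":0.5},{"translation":[0,0,18],"twist":[0,0,0],"grip":0.5},{"translation":[0,0,14],"twist":[0,0,0],"grip":0.5},{"translation":[0,0,9],"twist":[0,0,0],"grip":0.5},{"translation":[0,0,5],"twist":[0,0,0],"grip":0.5},{"translation":[0,0,2],"twist":[0,0,0],"grip":0.5},{"translation":[0,0,0],"twist":[0,0,0],"grip":0.5},{"translation":[0,0,0],"twist":[0,0,0],"grip":0.5}]'
python3 - <<'E'
from h import *
s=robot.read_state();print(s["opening"],indeck(s["tool_pos"]),s["force"])
go(deck(-.014,-.083,.024),DR)
E
```

```text
t: 53.65
tool_pos: [0.5983, 0.118, 0.1125]
orientation: [-0.076, 2.754, 0.012]
force: [-0.3, -0.8, 0.6]
opening: 0.0697
0.0697029772931623 [-0.01326808 -0.07982194  0.03821245] [-0.28017228 -0.83739575  0.6252994 ]
 n=1 trans [ 0.8 -3.2 14.2] twist [0.0005 0.0028 0.0062] | total p [ 0.8 -3.2 14.2] w [0.    0.003 0.006] q6 -1.48
 n=23 trans [0.2 0.  0.6] twist [-0.0002  0.     -0.1363] | total p [ 0.8 -3.2 14.2] w [-4.000e-03  1.000e-03 -3.135e+00] q6 -1.48
```

```bash
python3 -m pendant '[{"translation":[0,-2,3],"twist":[0,0,0.004],"grip":0.5},{"translation":[0,-1,4],"twist":[0,0,0],"grip":0.5},{"translation":[0,0,2],"twist":[0,0,0],"grip":0.5},{"translation":[0,0,0],"twist":[0,0,0],"grip":-1},{"translation":[0,0,0],"twist":[0,0,0],"grip":-1},{"translation":[0,0,0],"twist":[0,0,0],"grip":-1},{"translation":[4,0,0],"twist":[0,0,0],"grip":-1},{"translation":[3,0,0],"twist":[0,0,0],"grip":-1},{"translation":[2,0,0],"twist":[0,0,0],"grip":-1},{"translation":[0,0,0],"twist":[0,0,0],"grip":-1}]' 10
python3 - <<'E'
from h import *
s=robot.read_state();print(s["opening"],indeck(s["tool_pos"]),np.stack([DX,DY,DN])@s["force"])
p,d,W,i=snap("side")
for y0 in(-.085,.085):
    Q=((W.reshape(-1,3)-DO)@np.stack([DX,DY,DN]).T)
    k=(abs(Q[:,0])<.1)&(abs(Q[:,1]-y0)<.033)&(Q[:,2]>.04)&(Q[:,2]<.058);q=Q[k]
    print(len(q),np.median(q[:,2]),np.percentile(q[:,0],[1,99]).round(4),cv2.minAreaRect((q[:,:2]*1000).astype(np.float32)))
E
```

```text
t: 54.65
tool_pos: [0.5973, 0.1144, 0.1052]
orientation: [-0.069, 2.743, 0.014]
force: [1.5, 0.6, -1.0]
opening: 0.0501
0.050081054659528015 [-0.01709349 -0.08337525  0.03190859] [ 1.08972959  0.49817119 -1.50864639]
319 0.04992462056614907 [-0.0734  0.0347] ((-19.650005340576172, -79.30923461914062), (54.72358322143555, 109.0852279663086), 89.08305358886719)
729 0.04906821929215002 [-0.0723  0.0351] ((-18.615474700927734, 88.35082244873047), (54.469581604003906, 110.28514862060547), 89.21099090576172)
```

Box B is now at x ≈ −19.6, against the lip. Release and retreat, then final check.

```bash
python3 -m pendant '[{"translation":[0,0,0],"twist":[0,0,0],"grip":0.0},{"translation":[0,0,0],"twist":[0,0,0],"grip":0.4},{"translation":[0,0,0],"twist":[0,0,0],"grip":0.5},{"translation":[0,0,0],"twist":[0,0,0],"grip":0.5},{"translation":[0,0,-8],"twist":[0,0,0],"grip":0.5},{"translation":[0,0,-20],"twist":[0,0,0],"grip":0.5},{"translation":[0,0,-35],"twist":[0,0,0],"grip":0.5},{"translation":[0,0,-45],"twist":[0,0,0],"grip":0.5},{"translation":[0,0,-40],"twist":[0,0,0],"grip":0.5},{"translation":[0,0,-20],"twist":[0,0,0],"grip":0.5}]'
python3 -m pendant '[{"translation":[20,-10,0],"twist":[0,0,0],"grip":0.5},{"translation":[30,-20,0],"twist":[0,0,0],"grip":0.5},{"translation":[30,-20,0],"twist":[0,0,0],"grip":0.5},{"translation":[20,-10,0],"twist":[0,0,0],"grip":0.5},{"translation":[10,-5,0],"twist":[0,0,0],"grip":0.5},{"translation":[4,0,0],"twist":[0,0,0],"grip":0.5},{"translation":[0,0,0],"twist":[0,0,0],"grip":0.5},{"translation":[0,0,0],"twist":[0,0,0],"grip":0.5},{"translation":[0,0,0],"twist":[0,0,0],"grip":0.5},{"translation":[0,0,0],"twist":[0,0,0],"grip":0.5}]'
python3 - <<'E'
from m import *
s=robot.read_state();print(s["tool_pos"],s["force"])
for n in("side","top"):
    p,d,W,i=snap(n);save(n+"9.png",p)
    for y0 in(-.085,.085):
        Q=((W.reshape(-1,3)-DO)@np.stack([DX,DY,DN]).T)
        k=(abs(Q[:,0])<.1)&(abs(Q[:,1]-y0)<.04)&(Q[:,2]>.042)&(Q[:,2]<.058);q=Q[k]
        if len(q)>20: print(n,len(q),np.median(q[:,2]),cv2.minAreaRect((q[:,:2]*1000).astype(np.float32)))
    P=W.reshape(-1,3)
    for nm,x0,x1 in(("near",.43,.485),("far",.51,.56)):
        Q=P[(P[:,0]>x0)&(P[:,0]<x1)&(P[:,1]>-.36)&(P[:,1]<-.19)&(P[:,2]>.08)&(P[:,2]<.13)]
        if len(Q)>20:
            A=np.c_[Q[:,:2],np.ones(len(Q))];print(nm,len(Q),np.linalg.lstsq(A,Q[:,2],rcond=None)[0].round(3),np.median(Q[:,2]))
E
```

```text
t: 55.7
tool_pos: [0.5247, 0.1107, 0.2596]
orientation: [-0.07, 2.76, 0.013]
force: [0.0, 0.4, 0.7]
opening: 0.0695
t: 56.7
tool_pos: [0.4213, 0.0404, 0.2268]
orientation: [-0.074, 2.743, 0.014]
force: [-0.2, -0.0, -0.2]
opening: 0.0696
[0.42129388 0.04044527 0.22677199] [-0.21899775 -0.01617919 -0.17601429]
side 499 0.04882399841885941 ((-18.61514663696289, -81.83934020996094), (56.543216705322266, 109.6856689453125), 89.40567779541016)
side 706 0.04911572280000227 ((-18.585227966308594, 88.11408996582031), (109.64081573486328, 55.1018180847168), 0.1323932260274887)
near 138 [-0.001  0.003  0.097] 0.0955550642213952
far 310 [-0.004 -0.001  0.098] 0.09570287509646996
top 467 0.05025262671544867 ((-18.87561798095703, -80.30009460449219), (49.909603118896484, 110.36529541015625), 89.05194854736328)
top 482 0.05008746831685834 ((-18.95812225341797, 89.47735595703125), (50.81523895263672, 111.33959197998047), 89.79126739501953)
near 822 [0.013 0.003 0.091] 0.09645092179306158
far 737 [-0.006  0.     0.1  ] 0.09622309737138846
```

View pics/side9.png

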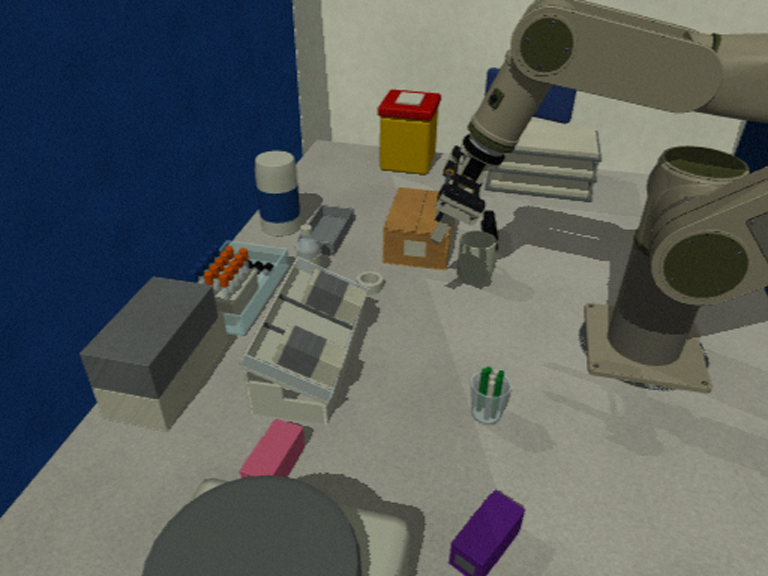

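View pics/top9.png

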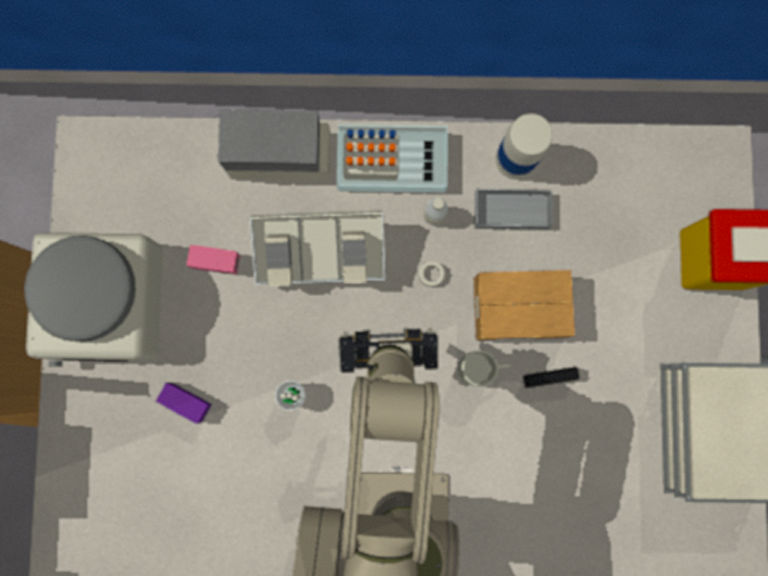

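```bash
python3 -c "
from plant import robot
robot.close_job();print(robot.read_state()['t'])"
```

```text
the job is handed in; nothing more can be done
the job is handed in; nothing more can be done
```

The job is handed in, about 57 s into the run. Two needle boxes and two sample pots were there. I put both pots in the carton, folded the short flaps and then the long ones, and laid the boxes in the two outer lanes of the dispenser.

**Boxes:** both cameras show them flat, with their tops 49–50 mm above the slope. Their centres are at deck x ≈ −19 mm, so the lower ends are at the lip, and they lie within about 1° of straight up the slope. The first box landed about 6 mm short, so I gripped it again and slid it down to the lip.

**Carton:** the long flaps lie flat at about 96 mm, with a slope of 0.013 rad or less. I checked the short flaps by eye in one picture before folding the long ones over them. I measured both pots inside the carton before closing it.

**Other things on the counter:** the bystanders and the pink and purple look-alikes look unmoved in the last pictures; I did not measure them. The robot was clear of everything when I handed in.

**Disagreement:** both boxes touched the slope with the tool about 7 mm higher than I had worked out. The camera depth showed them lying flat, so I went by that and did not find the cause.

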